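# Space the instrument boxes on the dryer and switch it on

## Task

One small steel instrument box already stands on the deck of the warm-air dryer against the end stop, with the spacing bar standing against it; add the two other boxes of that size to make one straight, square row with the same gap between each, so that the air can pass. Set each gap with the bar: set the next box up lightly against it, then move the bar over to the far side of that box for the last one. When both gaps are set, stand the bar on its pad on the bench and turn the dryer's rotary switch fully to on; leave everything else where it is.

Things in the scene. Friction and masses are not known exactly. Their poses are not given: they have to be found in the camera images.
- dryer: White bench-top warm-air dryer, fixed, 160 (x) x 285 (y) mm; origin on the bench under it. The flat dark slotted deck is 55 mm above the bench and runs from y = +130 mm (the inner face of the steel end stop, a sheet 150 long, 4 thick, its top 28 above the deck) to y = -75 mm, where the control box begins (70 wide in y, its top 22 mm above the deck). The row of boxes runs from the stop towards -y; the boxes' long sides lie along the dryer's x.
- switch (a joint): Rotary switch on top of the control box, upright axis, rad: 0 = off, 1.047 (60 deg, turned clockwise seen from above) = on. An over-centre spring pulls it to the nearer end from either side of the middle (0.52); turning it takes up to 0.1 N m.
- switch_grip (a point): Centre of the switch's bar grip, black, 52 mm long (its x axis), 12 mm wide (y), 24 mm high, on the switch axis; its top is 12 mm above this point, its underside 12 mm below. At off the bar lies along the dryer's x. The point is at x = -22, y = -110, z = 100 mm in the dryer's frame and turns with the bar.
- box_a_mid (a point): Centre of the perforated steel instrument box that already stands on the deck with its long side against the end stop: closed, 64 (x) x 44 (y) x 34 mm high, filled, 0.28 to 0.46 kg, loose. The next box belongs on its -y side; x and y as the dryer's.
- box_b_mid (a point): Centre of the second instrument box, same as the first (64 x 44 x 34 mm, x its long side), loose, on the bench at the start. It and the third may take either place in the row.
- box_c_mid (a point): Centre of the third instrument box, same again, on the bench at the start.
- spacer_mid (a point): Spacing bar, aluminium, loose, 0.16 kg, 70 mm high; at the start it stands on the deck against the -y side of the first box. This point is 35 mm above its underside. Foot: a bar 80 (x) x 18 (y, the gap it sets) x 22 mm high; on its middle stands a flat grip plate 44 (x) x 8 (y) mm that reaches to the top, so it can be gripped above the boxes, whose tops are 34 mm above the deck.
- pad: Pad for the spacing bar, dark rubber, fixed on the bench, 80 (x) x 120 (y) mm, 3 mm thick; origin in the middle of its underside. Empty at the start; the bar is to stand on it at the end.
- case_mid (a point): Bystander: centre of a bigger closed steel box of the same make, 84 x 60 x 50 mm, on the bench; not part of the row.
- pump: Bystander: light blue pump bottle of hand disinfectant, 66 mm across, 171 mm high, its spout to -x; origin under it.
- cleaner: Bystander: white bottle, 52 mm across, 165 mm high; origin under it.
- tape: Bystander: roll of paper tape lying flat, 54 mm across, 22 mm high; origin under it.
- gallipot: Bystander: little steel bowl, 56 mm across, 34 mm high; origin under it.
- dish: Bystander: steel kidney dish, about 90 (x) x 170 (y) x 38 mm high; origin under it.
- forceps: Bystander: ring-handled steel forceps lying flat, 155 mm long (x), 8 mm high; origin under them.
- mouse: Bystander: black computer mouse, 105 (x) x 58 x 30 mm high; origin under it.
Not all that is in view belongs to the job. What is meant by the pad is not brown or orange, and is the larger of those in its own colour.

How it is judged:
By the outcome, as a careful person would: the job done as asked, in the order asked, and still so for the second after the job is handed in, with the robot touching nothing.
It also fails if it takes over 72 s, if anything falls off the work surface, if the arm or the gripper's body presses on something with over 40 N, if the wrist force passes 120 N, or if a joint passes its speed limit or range.

## Robot

A 7-joint arm with a two-finger parallel gripper is mounted at the origin on the work surface. World frame = base frame: x ahead of the robot, y to its left, z up, the work surface at z = 0. Lengths are in mm, angles in rad, forces in N, time in s.
With the tool pointing down it reaches from about 400 to 850 mm from the base axis. Payload 10.4 kg.
Tool frame: the origin (TCP) lies midway between the tips of the shut fingers; the grasp point (between the pads) lies 19 mm behind it; z points along the fingers, x is the direction in which the jaws open and shut, and the axes are right-handed (so a half turn about z gives the same grasp; the last joint's range is limited). The gripper opens to 85 mm and grips with 20 to 120 N. Pads are 22 mm wide; open, the fingers measure 114 mm over their backs; the gripper's body (76 mm by 85 mm) begins 54 mm behind the grasp point. The pads swing forward as they close: fully open they stand 13 mm farther back than shut.
Start: joints at [1.211, 0.332, -0.065, 1.46, 0.022, 1.35, -0.088], TCP at [206.565, -589.9, 231.338] pointing down, gripper open.
Joint ranges: [-2.6, 2.6], [-0.5, 2.12], [-1.47, 1.34], [0.16, 2.42], [-1.27, 4.41], [0.06, 2.06], [-2.6, 2.6]. Speed limits (rad/s): [2.22, 2.22, 2.79, 2.79, 3.14, 3.14, 3.14].

## Interface

Orientations are given as [roll, pitch, yaw] about the fixed x, y, z axes, in that order (R = Rz(yaw) Ry(pitch) Rx(roll)).
In Python, from bench import * gives the robot as it stands. The module is installed in compiled form; this text tells all that it offers.
- The arm moves only by the tool servo_tool, never from a script. Its argument "motion" is a list of rows, each a list of 2 entries, a list of its own where there are three numbers: the shift along the tool's x, y, z in m, then the turn about the tool's z in units of 8 degrees (1.0 is 8 degrees). In form: [[[dx, dy, dz], twist], ...]. A call has 1 to 8 rows; each row shifts and turns the pose as measured when the row begins, along the tool's axes as they then stand; what a row does not reach is not made up. A row lasts 1/10 s, in which the tool goes at most 50 mm and 8.59 degrees, less where a joint would pass 70% of its speed; a pose out of reach is approached as far as the arm can. A call is refused whole if a number of a shift passes 0.05 or a number of a turn 1, either way. A call with a gripper value outside its range is refused whole. "fingers" is the closure in counts, from 0 (fully open) to 255 (shut), set as the call begins (left out, the last holds). The fingers move at their own pace and stop on an object; "newtons" is the grip in N (left out, the last holds). Time passes only in rows, so rows that do not move let the fingers close. It gives the time, the measured TCP pose, the force and the opening at its end, in the units of the state.
- read_state(): the state, without advancing time (a new reading comes with each control period).
- capture(name): name is "side" or "top" or "wrist"; returns a dict with "image" (480x640x3 uint8, red, green, blue), "mtx" (3x3 intrinsics, pixels), "rvec" (rotation vector, rad) and "tvec" (3), from world to camera coordinates, as OpenCV has them. Camera axes: x right, y down, z forward; pixel columns grow to the right and rows downward; lengths in mm; the calibration is good to about 2 mm. A picture is of the moment at which its call begins. There is no depth.
- finish_job(): hands the job in, once; it reports no verdict.
Trained networks look in a picture, given as the dict that the camera call returned (one of the last four; its "shot" number tells which), for a name from the list of things; names that differ only in an ending like _2 or _b are one class to them, and where a whole thing is asked for, a point or a joint stands for the part that bears it (a point fixed in the world has none). Each returns a list of dicts, best first, with "conf" (0 to 1); they miss things now and then, are a little off and sometimes report something else, mostly with a low value. They report only what shows in the picture. A call takes as long as a camera call. They do not tell look-alikes from the thing itself.
- look_for(target, picture): "extent" ([left, top, width, height] in pixels, round what is visible of it).
- regions_of(target, picture): "pixels" (480x640 bool, what is visible of it) and "extent" ([left, top, width, height] in pixels, round what is visible of it).
- mark_of(target, picture): "at" ([column, row] in pixels: a listed point, or the origin of a listed thing).
The state is a dict: "clock": time; "joint_positions": joint angles; "qd": joint speeds; "joint_torque": joint torques, N m; "ee_pos": TCP position; "eef_rot": TCP orientation; "contact_force": force on the tool from outside, world axes, zero at the start; "moment": the same for the moment, N m; "opening": opening from 0.0 (shut) to 1.0 (fully open).
Only numpy, scipy, OpenCV 4.12 (cv2) and the standard library are available. Lean on these libraries where they do the work, as an engineer would, in place of code of your own. Each camera call takes 0.05 s, during which the arm holds its last target. There are 200 camera calls.

## Working session

There is one attempt and no reset: what is moved stays moved. The work goes in short steps, Python scripts to look and compute and a tool call to move; the robot and the scene stay as the last step left them, time stands still between calls to the robot, and variables do not carry over. Pictures are saved under pics/ and viewed, about 8 in all and at most 12, crops included, and the job is handed in when it is done.

Besides the shell and the picture viewer there is one more tool, called after "Call:" by a JSON object that holds its "op" and its "data", one argument or row to a line. servo_tool: Moves the arm, as the interface text tells. Its arguments: {"type":"object","properties":{"motion":{"type":"array"},"fingers":{"type":"number"},"newtons":{"type":"number"}},"required":["motion"]}

```bash
mkdir -p pics
cat > h.py <<'E'
from bench import *
import numpy as np, cv2
def ray(p,px):
    R=cv2.Rodrigues(np.array(p["rvec"],float))[0];t=np.array(p["tvec"],float).ravel()
    d=np.linalg.inv(np.array(p["mtx"]))@np.array([px[0],px[1],1.])
    return -R.T@t, R.T@d
def onz(p,px,z):
    c,d=ray(p,px); return c+d*(z-c[2])/d[2]
def tri(prs):
    A=np.zeros((3,3));b=np.zeros(3)
    for p,px in prs:
        c,d=ray(p,px);d=d/np.linalg.norm(d);M=np.eye(3)-np.outer(d,d);A+=M;b+=M@c
    return np.linalg.solve(A,b)
def proj(p,P):
    return cv2.projectPoints(np.array(P,float).reshape(-1,1,3),np.array(p["rvec"],float),np.array(p["tvec"],float),np.array(p["mtx"],float),None)[0].reshape(-1,2)
def save(p,n): cv2.imwrite("pics/%s.png"%n,p["image"][:,:,::-1])
E
python3 - <<'E'
from h import *
s=read_state();print({k:np.round(v,3).tolist() for k,v in s.items()})
a=capture("top");b=capture("side")
save(a,"top0");save(b,"side0")
for p,n in((a,"top"),(b,"side")):
    c,_=ray(p,(0,0));print(n,c.round())
    for t in ["dryer","switch_grip","box_a_mid","box_b_mid","box_c_mid","spacer_mid","pad","case_mid"]:
        print(t,[(np.round(m["at"]).tolist(),round(m["conf"],2)) for m in mark_of(t,p)])
E
```

```text
{'clock': 0.0, 'joint_positions': [1.211, 0.333, -0.065, 1.461, 0.022, 1.35, -0.089], 'qd': [-0.001, 0.001, 0.001, 0.001, -0.0, 0.001, -0.001], 'joint_torque': [-0.0, -62.544, 0.049, -39.16, 0.016, 0.01, -0.0], 'ee_pos': [206.378, -589.56, 230.521], 'eef_rot': [3.142, 0.001, -1.234], 'contact_force': [-0.245, 0.46, 0.421], 'moment': [-0.013, 0.02, -0.001], 'opening': 1.003}
top [ 414.   -7. 1675.]
dryer [([292.0, 230.0], 0.76)]
switch_grip [([478.0, 215.0], 0.64), ([330.0, 238.0], 0.52)]
box_a_mid [([253.0, 229.0], 0.88)]
box_b_mid [([186.0, 226.0], 0.72)]
box_c_mid [([186.0, 279.0], 0.81), ([481.0, 288.0], 0.3)]
spacer_mid [([262.0, 230.0], 0.77)]
pad [([421.0, 220.0], 0.9), ([430.0, 170.0], 0.83), ([418.0, 340.0], 0.6)]
case_mid [([402.0, 272.0], 0.69)]
side [290. 825. 826.]
dryer [([314.0, 277.0], 0.6)]
switch_grip [([336.0, 223.0], 0.67)]
box_a_mid [([300.0, 289.0], 0.76), ([382.0, 207.0], 0.46)]
box_b_mid [([270.0, 370.0], 0.94)]
box_c_mid [([340.0, 391.0], 0.6), ([311.0, 276.0], 0.39)]
spacer_mid [([311.0, 274.0], 0.89)]
pad [([337.0, 198.0], 0.88), ([445.0, 213.0], 0.72), ([296.0, 187.0], 0.69), ([404.0, 245.0], 0.67), ([266.0, 373.0], 0.42), ([383.0, 206.0], 0.17)]
case_mid [([381.0, 204.0], 0.96)]
```

```bash
ls pics
```

```text
side0.png
top0.png
```

View pics/top0.png

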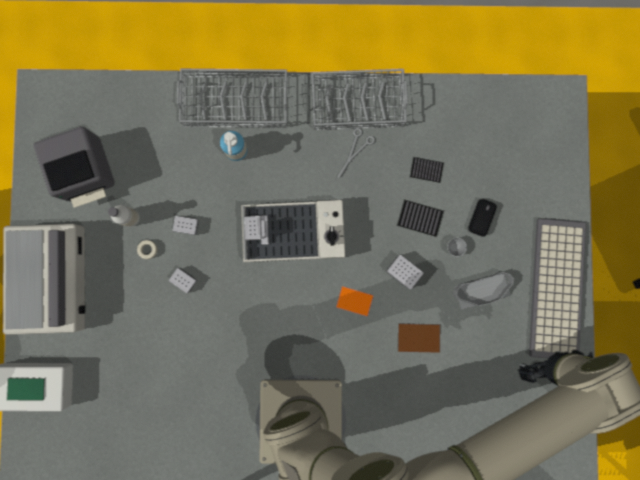

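View pics/side0.png

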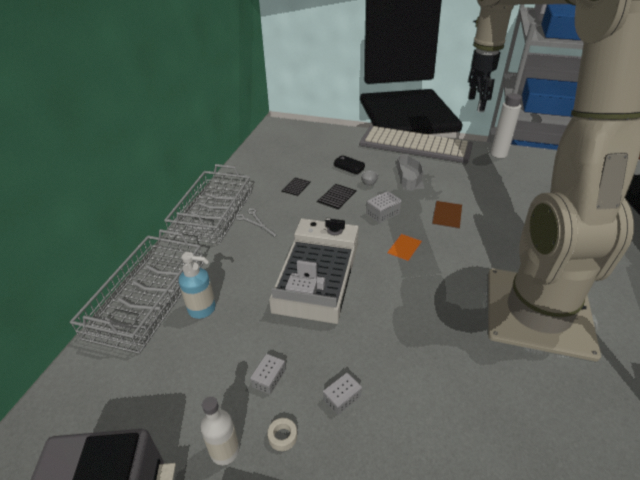

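The top view shows the dryer centred at about (292,230), two free boxes at (186,226) and (181,280), and the larger dark pad at (421,218), with a smaller one at (428,169). The side view agrees. Next I'll get metric poses.

Run:
```python
from h import *
a=capture("top");b=capture("side")
W={"dryer":0,"switch_grip":100,"box_a_mid":72,"box_b_mid":17,"box_c_mid":17,"spacer_mid":90,"pad":0,"case_mid":25,"pump":0,"cleaner":0,"tape":0}
for t,z in W.items():
    for m in mark_of(t,a):
        print(t,"top@z",onz(a,m["at"],z).round()[:2],round(m["conf"],2),[tri([(a,m["at"]),(b,q["at"])]).round().tolist() for q in mark_of(t,b)[:2]])
def rect(t,z,p,k=None):
    for r in regions_of(t,p)[:3]:
        c=max(cv2.findContours(r["pixels"].astype(np.uint8),0,2)[0],key=cv2.contourArea).reshape(-1,2)
        w=np.array([onz(p,q,z)[:2] for q in c],np.float32)
        (x,y),(w1,h1),an=cv2.minAreaRect(w);print("rect",t,round(r["conf"],2),round(x),round(y),round(w1),round(h1),round(an,1),"bb",r["extent"])
for t,z in(("dryer",60),("box_b_mid",34),("pad",3),("case_mid",50)): rect(t,z,a)
```

```text
dryer top@z [549.  30.] 0.73 [[548.0, 30.0, 0.0]]
switch_grip top@z [515. -80.] 0.46 [[518.0, -80.0, 94.0]]
box_a_mid top@z [542. 141.] 0.74 [[544.0, 141.0, 68.0]]
box_a_mid top@z [525.  24.] 0.54 [[558.0, 33.0, -46.0]]
box_a_mid top@z [546. 113.] 0.28 [[551.0, 116.0, 40.0]]
box_b_mid top@z [552. 337.] 0.87 [[552.0, 337.0, 16.0], [481.0, 256.0, 370.0]]
box_c_mid top@z [399. 339.] 0.83 [[400.0, 340.0, 14.0]]
box_c_mid top@z [ 423. -295.] 0.21 [[510.0, -509.0, -1362.0]]
spacer_mid top@z [546. 107.] 0.68 [[533.0, 106.0, 71.0]]
pad top@z [ 339. -160.] 0.92 [[477.0, -83.0, 239.0], [433.0, -116.0, 188.0]]
pad top@z [ 245. -343.] 0.86 [[452.0, -201.0, 210.0], [404.0, -259.0, 126.0]]
pad top@z [ 584. -351.] 0.68 [[642.0, -323.0, 36.0], [584.0, -352.0, -2.0]]
pad top@z [ 727. -366.] 0.57 [[729.0, -368.0, -9.0], [661.0, -377.0, -16.0]]
pad top@z [ 423. -298.] 0.39 [[540.0, -225.0, 133.0], [490.0, -266.0, 74.0]]
case_mid top@z [ 420. -297.] 0.58 [[422.0, -297.0, 27.0]]
pump top@z [777. 196.] 0.74 [[779.0, 196.0, 4.0]]
cleaner top@z [578. 499.] 0.73 [[580.0, 502.0, -8.0]]
tape top@z [489. 449.] 0.76 [[485.0, 449.0, -4.0], [438.0, 305.0, 506.0]]
tape top@z [ 428. -297.] 0.66 [[635.0, -402.0, -1511.0], [480.0, -254.0, 173.0]]
rect dryer 0.76 541 28 163 286 3.4 bb [240.8, 198.9, 104.0, 63.6]
rect dryer 0.55 526 -82 28 54 69.8 bb [327.0, 228.1, 11.6, 18.8]
rect box_b_mid 0.83 556 334 70 44 81.9 bb [171.1, 219.3, 30.8, 14.2]
rect pad 0.95 586 -344 117 79 74.5 bb [398.3, 202.3, 41.0, 30.7]
rect pad 0.93 728 -364 92 63 80.4 bb [409.4, 159.0, 32.2, 21.2]
rect pad 0.92 343 -152 92 62 73.8 bb [339.0, 287.8, 35.0, 26.0]
rect case_mid 0.8 428 -288 90 66 53.4 bb [385.9, 255.6, 38.5, 34.1]
```

```bash
cat >> h.py <<'E'
import sys
from scipy.spatial.transform import Rotation as Ro
def yaw_of(s): 
    R=Ro.from_euler("xyz",s["eef_rot"]).as_matrix(); return np.arctan2(R[1,0],R[0,0])
def plan(goals,start=None,step=48,cap=8.0):
    """goals: [(x,y,z,yawdeg)]; prints rows (tool axes, m, twist units)"""
    s=read_state();p,yw=(np.array(s["ee_pos"]),np.degrees(yaw_of(s))) if start is None else (np.array(start[:3],float),start[3])
    for g in goals:
        d=np.array(g[:3])-p;dy=(g[3]-yw+180)%360-180
        n=int(max(1,np.ceil(np.linalg.norm(d)/step),np.ceil(abs(dy)/cap)));out=[]
        for i in range(n):
            c,q=np.cos(np.radians(yw)),np.sin(np.radians(yw));e=d/n/1000
            out.append([[round(c*e[0]+q*e[1],4),round(q*e[0]-c*e[1],4),round(-e[2],4)],round(-dy/n/8,3)]);yw+=dy/n
        p=np.array(g[:3],float);yw=g[3]
        print("->",g,n)
        for k in range(0,n,8): print(str(out[k:k+8]).replace(" ",""))
E
python3 -c "
from h import *
plan([(500,20,330,3.4)])"
```

```text
-> (500, 20, 330, 3.4) 15
[[[np.float64(-0.0319),np.float64(-0.0319),np.float64(-0.0066)],np.float64(-0.618)],[[np.float64(-0.029),np.float64(-0.0345),np.float64(-0.0066)],np.float64(-0.618)],[[np.float64(-0.026),np.float64(-0.0369),np.float64(-0.0066)],np.float64(-0.618)],[[np.float64(-0.0227),np.float64(-0.039),np.float64(-0.0066)],np.float64(-0.618)],[[np.float64(-0.0192),np.float64(-0.0408),np.float64(-0.0066)],np.float64(-0.618)],[[np.float64(-0.0157),np.float64(-0.0423),np.float64(-0.0066)],np.float64(-0.618)],[[np.float64(-0.012),np.float64(-0.0435),np.float64(-0.0066)],np.float64(-0.618)],[[np.float64(-0.0082),np.float64(-0.0444),np.float64(-0.0066)],np.float64(-0.618)]]
[[[np.float64(-0.0043),np.float64(-0.0449),np.float64(-0.0066)],np.float64(-0.618)],[[np.float64(-0.0004),np.float64(-0.0451),np.float64(-0.0066)],np.float64(-0.618)],[[np.float64(0.0035),np.float64(-0.045),np.float64(-0.0066)],np.float64(-0.618)],[[np.float64(0.0073),np.float64(-0.0445),np.float64(-0.0066)],np.float64(-0.618)],[[np.float64(0.0111),np.float64(-0.0437),np.float64(-0.0066)],np.float64(-0.618)],[[np.float64(0.0148),np.float64(-0.0426),np.float64(-0.0066)],np.float64(-0.618)],[[np.float64(0.0185),np.float64(-0.0412),np.float64(-0.0066)],np.float64(-0.618)]]
```

Call:
{"op": "servo_tool", "data": {
  "motion": [
    [[-0.032,-0.032,-0.0066],-0.62],
    [[-0.029,-0.0345,-0.0066],-0.62],
    [[-0.026,-0.037,-0.0066],-0.62],
    [[-0.023,-0.039,-0.0066],-0.62],
    [[-0.019,-0.041,-0.0066],-0.62],
    [[-0.016,-0.042,-0.0066],-0.62],
    [[-0.012,-0.0435,-0.0066],-0.62],
    [[-0.008,-0.0445,-0.0066],-0.62]
  ],
  "fingers": 0,
  "newtons": 40
}}

```text
clock: 3.5
ee_pos: [360.9, -255.7, 283.5]
eef_rot: [3.139, 0.002, -0.526]
contact_force: [1.2, -0.5, 0.6]
opening: 0.999
```

Call:
{"op": "servo_tool", "data": {
  "motion": [
    [[-0.004,-0.045,-0.0066],-0.62],
    [[0,-0.045,-0.0066],-0.62],
    [[0.0035,-0.045,-0.0066],-0.62],
    [[0.007,-0.0445,-0.0066],-0.62],
    [[0.011,-0.044,-0.0066],-0.62],
    [[0.015,-0.0425,-0.0066],-0.62],
    [[0.0185,-0.041,-0.0066],-0.62],
    [[0,0,0],0]
  ]
}}

```text
clock: 4.3
ee_pos: [493.5, 52.1, 333.9]
eef_rot: [3.137, -0.004, 0.116]
contact_force: [-0.2, -0.8, -0.3]
opening: 1.005
```

```bash
sed -i 's/^def yaw_of/np.set_printoptions(suppress=True)\ndef yaw_of/; s/out.append(\[\[round(c/out.append([[round(float(c/' h.py
python3 - <<'E'
s=open('h.py').read()
s=s.replace("out.append([[round(float(c*e[0]+q*e[1],4),round(q*e[0]-c*e[1],4),round(-e[2],4)],round(-dy/n/8,3)])","out.append([[round(float(v),4) for v in (c*e[0]+q*e[1],q*e[0]-c*e[1],-e[2])],round(float(-dy/n/8),2)])")
open('h.py','w').write(s)
E
python3 - <<'E'
from h import *
s=read_state();print(s["clock"],np.round(s["ee_pos"],1),np.degrees(yaw_of(s)),np.round(s["joint_positions"],2))
w=capture("wrist");save(w,"w1");c,d=ray(w,(320,240));print(c,d)
for t in ["switch_grip","box_a_mid","spacer_mid","dryer"]:
    print(t,[(np.round(m["at"]).tolist(),round(m["conf"],2)) for m in mark_of(t,w)])
E
```

```text
4.3 [493.5  52.1 333.9] 6.621194019264197 [ 0.56  0.06 -0.78  1.59  0.04  1.51 -0.11]
[483.04486016 136.2347753  475.2161669 ] [ 0.04185376 -0.33121887 -0.94262868]
switch_grip [([328.0, 313.0], 0.7)]
box_a_mid [([379.0, 114.0], 0.9)]
spacer_mid [([372.0, 148.0], 0.58), ([378.0, 113.0], 0.54), ([489.0, 333.0], 0.15)]
dryer [([354.0, 202.0], 0.75)]
```

View pics/w1.png

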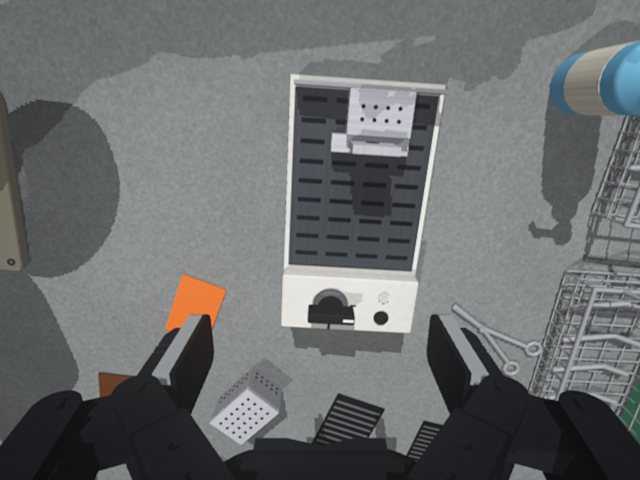

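The wrist view shows the dryer's control box, with its top corners at about (283,270), (416,275), (411,331) and (282,329). Box A is at (380,113) and the bar at (370,145), both sitting right of the deck's centreline.

```bash
cat >> h.py <<'E'
def line(P): 
    vx,vy,x,y=cv2.fitLine(np.array(P,np.float32),cv2.DIST_HUBER,0,.1,.01).ravel(); return np.array([x,y]),np.degrees(np.arctan2(vy,vx))
E
python3 - <<'E'
from h import *
import cv2
im=cv2.imread("pics/w1.png");g=cv2.cvtColor(im,cv2.COLOR_BGR2GRAY).astype(float)
from bench import *
w=capture("wrist")
g=cv2.GaussianBlur(cv2.cvtColor(w["image"],cv2.COLOR_RGB2GRAY),(3,3),0).astype(float)
np.save("g.npy",g)
def sub(v,i): # subpixel of extreme gradient
    d=np.diff(v);k=int(np.argmax(np.abs(d)*i if i in(0,) else d*i));
    if 0<k<len(d)-1:
        a,b,c=abs(d[k-1]),abs(d[k]),abs(d[k+1]);o=.5*(a-c)/(a-2*b+c+1e-9)
    else:o=0
    return k+.5+o
# deck left edge white->dark around col 288-297 rows100..260 ; right edge dark->white
L=[];Rr=[];
for r in range(165,262,3):
    L.append((280+sub(g[r,280:305],-1),r)); Rr.append((405+sub(g[r,405:440],1),r))
Bx=[]  # control box front edge dark->white
for c in range(300,405,3): Bx.append((c,258+sub(g[258:285,c],1)))
OL=[];OR=[];OB=[]
for r in range(285,325,2):
    OL.append((270+sub(g[r,270:295],1),r));OR.append((405+sub(g[r,405:425],-1),r))
for c in list(range(290,303))+list(range(362,408)): OB.append((c,322+sub(g[322:340,c],-1)))
for n,P,z in(("deckL",L,55),("deckR",Rr,55),("deckend",Bx,77),("ctlL",OL,77),("ctlR",OR,77),("ctlB",OB,77)):
    W=[onz(w,p,z)[:2] for p in P];c,a=line(W);print(n,c.round(1),round(a%180,2))
# box a top
T=[(c,92-0+sub(g[80:95,c],1)-12) for c in range(352,414,2)]
bl=[(338+sub(g[r,338:358],1),r) for r in range(95,128,2)]
br=[(402+sub(g[r,402:422],-1),r) for r in range(95,128,2)]
for n,P,z in(("aL",bl,89),("aR",br,89)):
    W=[onz(w,p,z)[:2] for p in P];c,a=line(W);print(n,c.round(1),round(a%180,2))
cr=w["image"][65:175,280:455,::-1];cv2.imwrite("pics/c1.png",cv2.resize(cr,None,fx=4.5,fy=4.5,interpolation=cv2.INTER_CUBIC))
E
```

```text
deckL [464.1  12.9] 93.0
deckR [612.9  26. ] 92.97
deckend [533.7 -33.2] 3.01
ctlL [465.  -95.2] 92.77
ctlR [621.9 -78.3] 93.13
ctlB [ 546.8 -114.9] 4.35
aL [-73174.1  -7328.7] 5.78
aR [575.5 134.4] 92.61
```

View pics/c1.png

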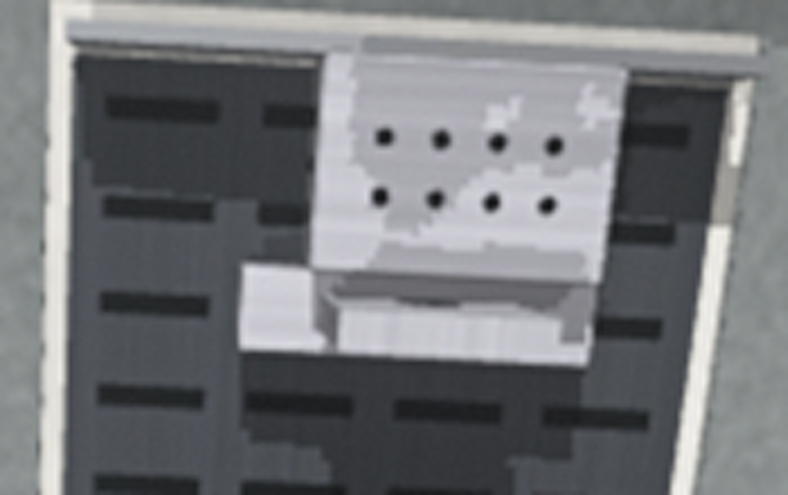

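The crop shows box A square against the stop, with the bar's foot against it and offset a little to -x. The fitted dryer pose is about (537.9, 32.5) with yaw 3.0°. Next, the loose boxes.

```bash
cat >> h.py <<'E'
from scipy.optimize import minimize
DX,DY,DYAW=537.9,32.5,3.0
def D(x,y):
    a=np.radians(DYAW);return np.array([DX+x*np.cos(a)-y*np.sin(a),DY+x*np.sin(a)+y*np.cos(a)])
def toD(x,y):
    a=np.radians(DYAW);x,y=x-DX,y-DY;return np.array([x*np.cos(a)+y*np.sin(a),-x*np.sin(a)+y*np.cos(a)])
def fitbox(p,mask,dims,zb,init):
    m=mask.astype(np.float32);
    def hull(v):
        a=np.radians(v[2]);c,s=np.cos(a),np.sin(a)
        P=[(v[0]+c*i*dims[0]/2-s*j*dims[1]/2,v[1]+s*i*dims[0]/2+c*j*dims[1]/2,zb+k*dims[2]) for i in(-1,1) for j in(-1,1) for k in(0,1)]
        return cv2.convexHull(proj(p,P).astype(np.float32))
    def f(v):
        h=hull(v);r=np.zeros((480,640),np.uint8);cv2.fillConvexPoly(r,np.round(h*16).astype(np.int32),255,cv2.LINE_AA,4)
        r=r/255.;return 1-np.minimum(r,m).sum()/np.maximum(r,m).sum()
    best=None
    for d in(-40,0,40,90):
        v0=np.array([init[0],init[1],init[2]+d]);q=minimize(f,v0,method="Nelder-Mead",options=dict(initial_simplex=v0+np.array([[0,0,0],[6,0,0],[0,6,0],[0,0,12]]),xatol=.05,fatol=1e-4))
        if best is None or q.fun<best.fun:best=q
    return best.x.round(1),round(best.fun,3)
E
python3 - <<'E'
from h import *
import json
plan([(470,285,300,3)])
E
```

```text
-> (470, 285, 300, 3) 6
[[[0.0003,-0.0403,0.0055],0.06],[[0.0,-0.0403,0.0055],0.06],[[-0.0003,-0.0403,0.0055],0.06],[[-0.0007,-0.0403,0.0055],0.06],[[-0.001,-0.0403,0.0055],0.06],[[-0.0013,-0.0403,0.0055],0.06]]
```

Call:
{"op": "servo_tool", "data": {
  "motion": [
    [[0.0015,-0.048,0.006],0.09],
    [[0.0015,-0.048,0.006],0.09],
    [[0.0015,-0.048,0.006],0.09],
    [[0.001,-0.048,0.006],0.09],
    [[0,-0.04,0.006],0.09],
    [[0,0,0],0],
    [[0,0,0],0]
  ]
}}

```text
clock: 5.3
ee_pos: [484.1, 272.6, 298.5]
eef_rot: [3.129, -0.004, 0.012]
contact_force: [0.2, -0.6, 0.0]
opening: 1.007
```

Run:
```python
from h import *
s=read_state();print(s["clock"],np.round(s["ee_pos"],1),np.degrees(yaw_of(s)),np.round(s["joint_positions"],2))
w=capture("wrist");save(w,"w2")
for r in regions_of("box_b_mid",w):
    l,t,ww,h=r["extent"];c=onz(w,(l+ww/2,t+h/2),17)
    print(r["conf"],r["extent"],c[:2].round(), fitbox(w,r["pixels"],(64,44,34),0,(c[0],c[1],60)))
```

```text
5.3 [484.1 272.6 298.5] 0.6877667196307795 [ 0.18  0.27 -0.94  1.5   0.23  1.49 -0.75]
0.97 [358.1, 90.2, 61.5, 73.5] [558. 335.] (array([554.3, 334.6,  80.4]), np.float64(0.057))
```

View pics/w2.png

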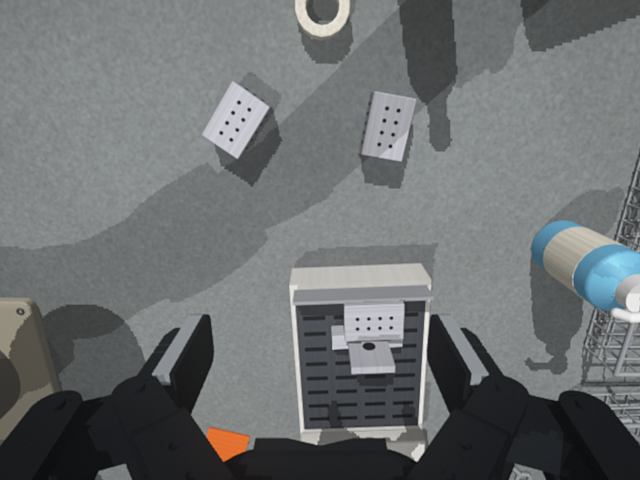

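The view shows box B at (388,126) and box C at (236,118), with the dryer, box A and the bar below them. Box B fits at (554, 335) with yaw 80°, so I'll pick it up first.

Run:
```python
from h import *
plan([(554,334.6,90,80.4)])
```

```text
-> (554, 334.6, 90, 80.4) 10
[[[0.007,-0.0062,0.0209],-1.0],[[0.0078,-0.0052,0.0209],-1.0],[[0.0085,-0.004,0.0209],-1.0],[[0.009,-0.0028,0.0209],-1.0],[[0.0093,-0.0015,0.0209],-1.0],[[0.0094,-0.0002,0.0209],-1.0],[[0.0093,0.0011,0.0209],-1.0],[[0.0091,0.0024,0.0209],-1.0]]
[[[0.0087,0.0036,0.0209],-1.0],[[0.0081,0.0048,0.0209],-1.0]]
```

Call:
{"op": "servo_tool", "data": {
  "motion": [
    [[0.007,-0.006,0.021],-1.0],
    [[0.008,-0.005,0.021],-1.0],
    [[0.0085,-0.004,0.021],-1.0],
    [[0.009,-0.003,0.021],-1.0],
    [[0.0093,-0.0015,0.021],-1.0],
    [[0.0094,0,0.021],-1.0],
    [[0.0093,0.001,0.021],-1.0],
    [[0.009,0.0024,0.021],-1.0]
  ]
}}

```text
clock: 6.2
ee_pos: [553.8, 303.7, 130.5]
eef_rot: [3.116, 0.01, 1.143]
contact_force: [1.0, -0.7, -0.4]
opening: 1.002
```

Call:
{"op": "servo_tool", "data": {
  "motion": [
    [[0.0087,0.0036,0.02],-1.0],
    [[0.008,0.005,0.02],-1.0],
    [[0,0,0],0]
  ]
}}

```text
clock: 6.5
ee_pos: [572.2, 307.8, 86.0]
eef_rot: [3.121, 0.023, 1.427]
contact_force: [-0.3, -0.1, 0.0]
opening: 0.998
```

Run:
```python
from h import *
s=read_state();print(s["clock"],np.round(s["ee_pos"],1),np.degrees(yaw_of(s)),np.round(s["joint_positions"],2))
w=capture("wrist");save(w,"w3")
for r in regions_of("box_b_mid",w):
    l,t,ww,h=r["extent"];c=onz(w,(l+ww/2,t+h/2),17)
    print(r["conf"],r["extent"],c[:2].round(), fitbox(w,r["pixels"],(64,44,34),0,(c[0],c[1],60)))
plan([(554,334.6,40,80.4),(554,334.6,5,80.4)],step=24)
```

```text
6.5 [572.2 307.8  86. ] 81.75659133472772 [ 0.12  0.73 -1.01  1.51  0.66  1.27  0.44]
0.74 [308.8, 179.1, 125.9, 91.2] [557. 338.] (array([554.7, 334.8,  79.5]), np.float64(0.059))
-> (554, 334.6, 40, 80.4) 3
[[[0.0076,-0.0074,0.0164],0.04],[[0.0075,-0.0074,0.0164],0.04],[[0.0075,-0.0075,0.0164],0.04]]
-> (554, 334.6, 5, 80.4) 2
[[[0.0,0.0,0.0175],-0.0],[[0.0,0.0,0.0175],-0.0]]
```

Call:
{"op": "servo_tool", "data": {
  "motion": [
    [[0.0115,-0.011,0.008],0.09],
    [[0.0115,-0.011,0.008],0.09],
    [[0,0,0],0],
    [[0,0,0],0]
  ]
}}

```text
clock: 7.0
ee_pos: [557.6, 332.3, 78.5]
eef_rot: [3.11, 0.017, 1.377]
contact_force: [0.1, -1.2, -0.9]
opening: 1.003
```

Run:
```python
from h import *
s=read_state();print(s["clock"],np.round(s["ee_pos"],1),np.degrees(yaw_of(s)),s["eef_rot"])
plan([(554.7,334.8,50,80),(554.7,334.8,5,80)],step=18)
```

```text
7.0 [557.6 332.3  78.5] 78.89566716005075 [3.11004875 0.0171861  1.37698916]
-> (554.7, 334.8, 50, 80) 2
[[[0.001,-0.0017,0.0143],-0.07],[[0.001,-0.0017,0.0143],-0.07]]
-> (554.7, 334.8, 5, 80) 3
[[[0.0,0.0,0.015],0.0],[[0.0,0.0,0.015],0.0],[[0.0,0.0,0.015],0.0]]
```

Call:
{"op": "servo_tool", "data": {
  "motion": [
    [[0.0015,-0.0025,0.016],-0.1],
    [[0.001,-0.0015,0.016],-0.05],
    [[0,0,0.016],0],
    [[0,0,0.016],0],
    [[0,0,0.013],0],
    [[0,0,0.003],0]
  ]
}}

```text
clock: 7.6
ee_pos: [558.6, 330.4, -7.4]
eef_rot: [3.108, 0.019, 1.394]
contact_force: [-0.9, 0.6, -0.5]
opening: 1.0
```

Call:
{"op": "servo_tool", "data": {
  "motion": [
    [[0.0035,-0.0045,-0.011],0],
    [[0,0,0],0],
    [[0,0,0],0]
  ]
}}

```text
clock: 7.9
ee_pos: [553.9, 335.8, 4.2]
eef_rot: [3.109, 0.019, 1.394]
contact_force: [-0.3, -1.0, -0.2]
opening: 1.0
```

Call:
{"op": "servo_tool", "data": {
  "motion": [
    [[0,0,0],0],
    [[0,0,0],0],
    [[0,0,0],0],
    [[0,0,0],0],
    [[0,0,0],0]
  ],
  "fingers": 255,
  "newtons": 45
}}

```text
clock: 8.4
ee_pos: [554.5, 336.1, 5.8]
eef_rot: [3.107, 0.018, 1.394]
contact_force: [0.2, 0.7, 1.0]
opening: 0.738
```

Call:
{"op": "servo_tool", "data": {
  "motion": [
    [[0,0,-0.03],0],
    [[0,0,-0.045],0],
    [[0,0,-0.045],0],
    [[0,0,-0.03],0],
    [[0,0,-0.01],0]
  ]
}}

```text
clock: 8.9
ee_pos: [547.5, 337.8, 166.1]
eef_rot: [3.114, 0.024, 1.394]
contact_force: [0.6, 0.7, -4.7]
opening: 0.741
```

Run:
```python
from h import *
s=read_state();print(s["clock"],np.round(s["ee_pos"],1),np.degrees(yaw_of(s)),s["eef_rot"],s["opening"])
t=D(11,40);print(t)
plan([(t[0],t[1],170,3)],cap=6.5)
```

```text
8.9 [547.5 337.8 166.1] 79.89670431988411 [3.11442369 0.02354592 1.39446055] 0.7407710147398253
[546.79148663  73.02087691]
-> (np.float64(546.7914866325825), np.float64(73.02087690885534), 170, 3) 12
[[[-0.0217,0.0038,-0.0003],0.8],[[-0.0212,0.0062,-0.0003],0.8],[[-0.0203,0.0085,-0.0003],0.8],[[-0.0193,0.0108,-0.0003],0.8],[[-0.0179,0.0128,-0.0003],0.8],[[-0.0164,0.0148,-0.0003],0.8],[[-0.0146,0.0165,-0.0003],0.8],[[-0.0127,0.018,-0.0003],0.8]]
[[[-0.0106,0.0193,-0.0003],0.8],[[-0.0084,0.0204,-0.0003],0.8],[[-0.0061,0.0212,-0.0003],0.8],[[-0.0037,0.0218,-0.0003],0.8]]
```

Call:
{"op": "servo_tool", "data": {
  "motion": [
    [[-0.022,0.003,-0.001],0.8],
    [[-0.0215,0.005,-0.001],0.8],
    [[-0.0205,0.0075,-0.001],0.8],
    [[-0.02,0.01,-0.001],0.8],
    [[-0.0185,0.012,-0.001],0.8],
    [[-0.017,0.014,-0.001],0.8],
    [[-0.0155,0.0155,-0.001],0.8],
    [[-0.0135,0.017,-0.001],0.8]
  ]
}}

```text
clock: 9.7
ee_pos: [531.8, 156.5, 169.6]
eef_rot: [3.11, 0.002, 0.472]
contact_force: [0.7, -0.6, -2.4]
opening: 0.737
```

Call:
{"op": "servo_tool", "data": {
  "motion": [
    [[-0.0115,0.0185,-0.001],0.8],
    [[-0.0095,0.02,-0.001],0.8],
    [[-0.007,0.021,-0.001],0.8],
    [[-0.005,0.021,-0.001],0.8],
    [[0,0,0],0],
    [[0,0,0],0]
  ]
}}

```text
clock: 10.3
ee_pos: [519.5, 59.2, 168.2]
eef_rot: [3.109, -0.002, -0.004]
contact_force: [-0.5, 0.5, -3.1]
opening: 0.735
```

Run:
```python
from h import *
s=read_state();print(s["clock"],np.round(s["ee_pos"],1),np.degrees(yaw_of(s)),s["eef_rot"],s["opening"],np.round(s["joint_positions"],2))
w=capture("wrist");save(w,"w4")
for t in("box_a_mid","spacer_mid"):
  for m in mark_of(t,w): print(t,m["conf"],m["at"],toD(*onz(w,m["at"],72 if t[0]=="b" else 90)[:2]))
t=D(11,40)
plan([(t[0],t[1],85,3)],step=20)
```

```text
10.3 [519.5  59.2 168.2] -0.21152726745986022 [ 3.10908238 -0.00183353 -0.00369185] 0.7348969615256193 [ 0.55  0.26 -0.88  1.77  0.25  1.22 -0.4 ]
box_a_mid 0.89 [360.4, 113.9] [ 11.09003664 103.83812913]
spacer_mid 0.63 [356.0, 174.9] [ 6.15451434 71.49581957]
-> (np.float64(546.7914866325825), np.float64(73.02087690885534), 85, 3) 5
[[[0.0054,-0.0026,0.0167],-0.08],[[0.0054,-0.0025,0.0167],-0.08],[[0.0055,-0.0024,0.0167],-0.08],[[0.0055,-0.0024,0.0167],-0.08],[[0.0055,-0.0023,0.0167],-0.08]]
```

View pics/w4.png

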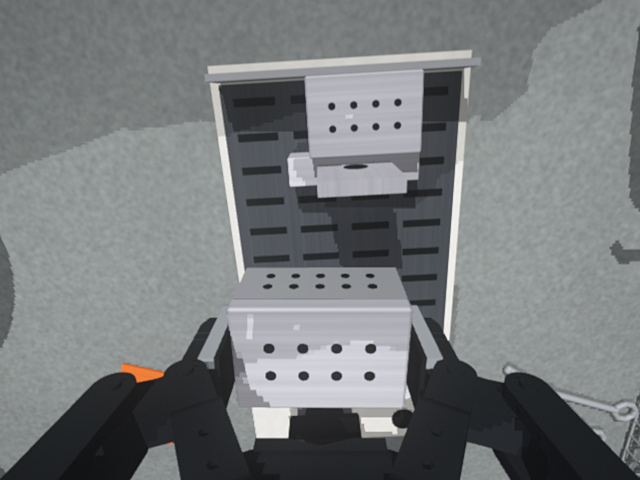

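The held box is level and square in the jaws. Box A reads dryer x = 11, which matches the earlier estimate. I'll lower with y clearance and then close in until contact.

Call:
{"op": "servo_tool", "data": {
  "motion": [
    [[0.0055,-0.002,0.017],-0.1],
    [[0.0055,-0.002,0.017],-0.1],
    [[0.0055,-0.002,0.017],-0.08],
    [[0.0055,-0.002,0.017],-0.08],
    [[0.005,-0.001,0.012],-0.04],
    [[0,0,0],0],
    [[0,0,0],0]
  ]
}}

```text
clock: 11.15
ee_pos: [548.1, 74.3, 85.3]
eef_rot: [3.113, -0.001, 0.069]
contact_force: [-0.6, 0.4, -3.8]
opening: 0.736
```

Run:
```python
from h import *
s=read_state();print(s["clock"],np.round(s["ee_pos"],1),np.degrees(yaw_of(s)),s["eef_rot"],s["contact_force"],toD(*s["ee_pos"][:2]))
w=capture("wrist");save(w,"w5")
for t in("box_a_mid","spacer_mid"):
  for m in mark_of(t,w)[:1]: print(t,m["conf"],m["at"],toD(*onz(w,m["at"],72 if t[0]=="b" else 90)[:2]))
t=D(11,36)
plan([(t[0],t[1],64,3)],step=20)
```

```text
11.15 [548.1  74.3  85.3] 3.9491586082304986 [ 3.11298217 -0.00120048  0.06892582] [-0.5791419   0.39255604 -3.76564067] [12.40177382 41.19713524]
box_a_mid 0.67 [322.2, 165.9] [ 12.10616838 102.93353078]
spacer_mid 0.9 [307.2, 254.2] [ 6.77748555 72.01954845]
-> (np.float64(547.0008304575543), np.float64(69.02635876983703), 64, 3) 2
[[[-0.0009,0.0023,0.011],0.06],[[-0.0008,0.0023,0.011],0.06]]
```

Call:
{"op": "servo_tool", "data": {
  "motion": [
    [[-0.0008,0.0055,0],0.12],
    [[0,0,0.01],0],
    [[0,0,0.008],0],
    [[0,0,0],0],
    [[0,0,0],0]
  ]
}}

```text
clock: 11.8
ee_pos: [548.5, 66.1, 67.9]
eef_rot: [3.111, -0.005, 0.048]
contact_force: [-0.2, 0.6, -3.4]
opening: 0.74
```

Run:
```python
from h import *
s=read_state();print(s["clock"],np.round(s["ee_pos"],1),np.degrees(yaw_of(s)),s["eef_rot"],s["contact_force"],toD(*s["ee_pos"][:2]))
w=capture("wrist");save(w,"w5b")
cv2.imwrite("pics/c5.png",cv2.resize(w["image"][60:460,120:560,::-1],None,fx=1.5,fy=1.5))
```

```text
11.8 [548.5  66.1  67.9] 2.7612432772714035 [ 3.11108892 -0.00516389  0.04819279] [-0.22359256  0.61418961 -3.38652467] [12.38461224 32.99413044]
```

View pics/c5.png

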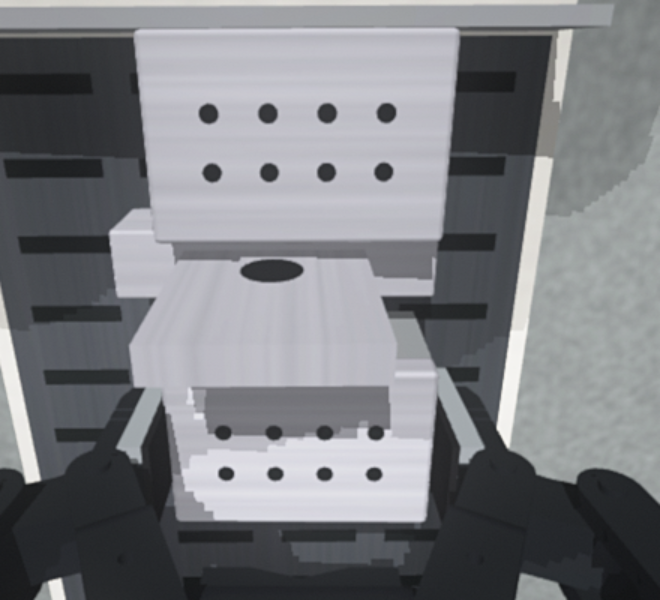

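The crop shows the held box behind the bar, lined up in x with box A to within about 1 mm. I'll lower it onto the deck and then slide it to the bar.

Call:
{"op": "servo_tool", "data": {
  "motion": [
    [[0,0,0.004],0],
    [[0,0,0.003],0],
    [[0,0,0],0],
    [[0,0,0],0]
  ]
}}

```text
clock: 12.25
ee_pos: [548.8, 66.1, 61.4]
eef_rot: [3.11, -0.006, 0.048]
contact_force: [-0.5, 0.4, -1.3]
opening: 0.74
```

Call:
{"op": "servo_tool", "data": {
  "motion": [
    [[0,0,0.0015],0],
    [[0,-0.003,0],0],
    [[0,-0.002,0],0],
    [[0,0,0],0]
  ]
}}

```text
clock: 12.65
ee_pos: [549.3, 71.2, 61.4]
eef_rot: [3.109, -0.007, 0.048]
contact_force: [-1.7, -0.1, 0.6]
opening: 0.739
```

Call:
{"op": "servo_tool", "data": {
  "motion": [
    [[0,-0.001,0],0],
    [[0,0,0],0]
  ]
}}

```text
clock: 12.85
ee_pos: [549.4, 71.9, 61.4]
eef_rot: [3.109, -0.007, 0.048]
contact_force: [-1.1, 0.7, 0.4]
opening: 0.74
```

Call:
{"op": "servo_tool", "data": {
  "motion": [
    [[0,-0.0015,0],0],
    [[0,0,0],0]
  ]
}}

```text
clock: 13.05
ee_pos: [549.6, 73.2, 61.4]
eef_rot: [3.109, -0.007, 0.048]
contact_force: [-0.4, -0.1, -0.0]
opening: 0.74
```

Call:
{"op": "servo_tool", "data": {
  "motion": [
    [[0,-0.001,0],0],
    [[0,0,0],0]
  ]
}}

```text
clock: 13.25
ee_pos: [549.7, 74.1, 61.4]
eef_rot: [3.108, -0.008, 0.047]
contact_force: [-1.4, -0.6, 1.1]
opening: 0.742
```

Call:
{"op": "servo_tool", "data": {
  "motion": [
    [[0,-0.001,0],0],
    [[0,0,0],0]
  ]
}}

```text
clock: 13.45
ee_pos: [549.7, 75.0, 61.5]
eef_rot: [3.108, -0.008, 0.047]
contact_force: [-0.8, 0.2, 0.7]
opening: 0.738
```

Run:
```python
from h import *
s=read_state();print(s["clock"],np.round(s["ee_pos"],1),toD(*s["ee_pos"][:2]))
w=capture("wrist");save(w,"w6")
cv2.imwrite("pics/c6.png",cv2.resize(w["image"][60:460,120:560,::-1],None,fx=1.5,fy=1.5))
```

```text
13.45 [549.7  75.   61.5] [14.05259968 41.84985609]
```

View pics/c6.png

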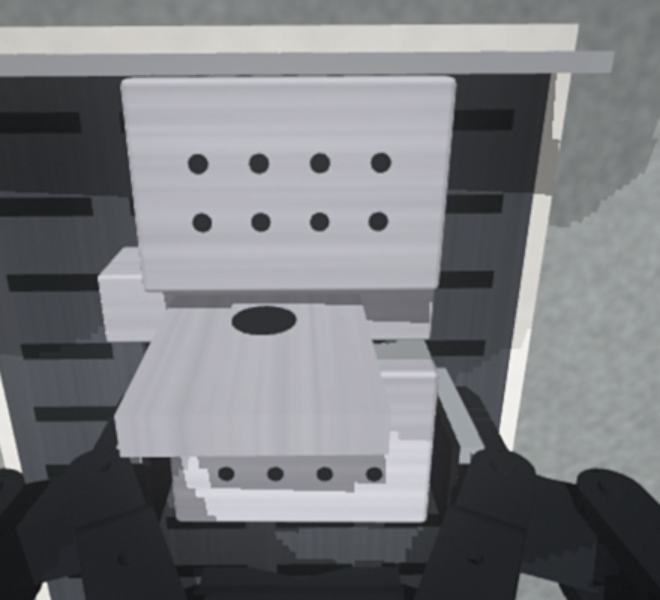

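The crop shows the held box about 2 mm too far to +x relative to box A's edges, and nearly touching the bar's foot. I'll correct x and keep creeping.

Call:
{"op": "servo_tool", "data": {
  "motion": [
    [[-0.002,0,0],0],
    [[0,0,0],0]
  ]
}}

```text
clock: 13.7
ee_pos: [547.8, 75.3, 61.5]
eef_rot: [3.109, -0.008, 0.048]
contact_force: [-1.4, -1.3, 1.6]
opening: 0.74
```

Call:
{"op": "servo_tool", "data": {
  "motion": [
    [[0,-0.001,0],0],
    [[0,0,0],0]
  ]
}}

```text
clock: 13.9
ee_pos: [547.7, 76.0, 61.5]
eef_rot: [3.108, -0.008, 0.047]
contact_force: [1.0, -1.1, 0.3]
opening: 0.74
```

Call:
{"op": "servo_tool", "data": {
  "motion": [
    [[0,-0.001,0],0],
    [[0,0,0],0]
  ]
}}

```text
clock: 14.1
ee_pos: [547.8, 76.4, 61.4]
eef_rot: [3.108, -0.008, 0.047]
contact_force: [-0.0, -0.6, 0.9]
opening: 0.741
```

Call:
{"op": "servo_tool", "data": {
  "motion": [
    [[0,-0.001,0],0],
    [[0,0,0],0]
  ]
}}

```text
clock: 14.3
ee_pos: [547.8, 76.5, 61.4]
eef_rot: [3.106, -0.008, 0.046]
contact_force: [-0.8, -0.8, 1.2]
opening: 0.742
```

Call:
{"op": "servo_tool", "data": {
  "motion": [
    [[0,-0.002,0],0],
    [[0,0,0],0]
  ]
}}

```text
clock: 14.5
ee_pos: [547.8, 76.4, 61.5]
eef_rot: [3.103, -0.007, 0.044]
contact_force: [0.1, 0.0, 0.8]
opening: 0.74
```

Run:
```python
from h import *
s=read_state();print(s["clock"],np.round(s["ee_pos"],1),toD(*s["ee_pos"][:2]),s["contact_force"])
w=capture("wrist");save(w,"w7")
for t in("box_a_mid","spacer_mid","box_b_mid"):
  for m in mark_of(t,w)[:3]: print(t,m["conf"],m["at"],toD(*onz(w,m["at"],72 if t[0]=="b" else 90)[:2]))
```

```text
14.5 [547.8  76.4  61.5] [12.14924335 43.30655245] [0.13386677 0.04042727 0.82855512]
box_a_mid 0.62 [320.8, 180.7] [ 12.65661845 104.36304787]
spacer_mid 0.7 [300.6, 287.3] [ 5.65665493 73.11237165]
```

Call:
{"op": "servo_tool", "data": {
  "motion": [
    [[0,0,0],0],
    [[0,0,0],0],
    [[0,0,0],0],
    [[0,0,-0.01],0],
    [[0,0,-0.03],0],
    [[0,0,-0.04],0],
    [[0,0,-0.02],0],
    [[0,0,0],0]
  ],
  "fingers": 0
}}

```text
clock: 15.5
ee_pos: [545.8, 84.4, 166.7]
eef_rot: [3.109, -0.007, 0.049]
contact_force: [-0.2, 0.7, 0.1]
opening: 1.0
```

Run:
```python
from h import *
s=read_state();print(s["clock"],np.round(s["ee_pos"],1),np.degrees(yaw_of(s)),s["eef_rot"],s["contact_force"])
w=capture("wrist");save(w,"w8")
for t in("box_a_mid","spacer_mid"):
  for m in mark_of(t,w)[:3]: print(t,m["conf"],m["at"],toD(*onz(w,m["at"],72 if t[0]=="b" else 90)[:2]))
cv2.imwrite("pics/c8.png",cv2.resize(w["image"][60:460,120:560,::-1],None,fx=1.5,fy=1.5))
```

```text
15.5 [545.8  84.4 166.7] 2.81869132889128 [ 3.10873608 -0.00674162  0.04919544] [-0.16500545  0.70360383  0.11927094]
spacer_mid 0.74 [310.9, 219.0] [ 5.48584271 70.36353161]
```

View pics/c8.png

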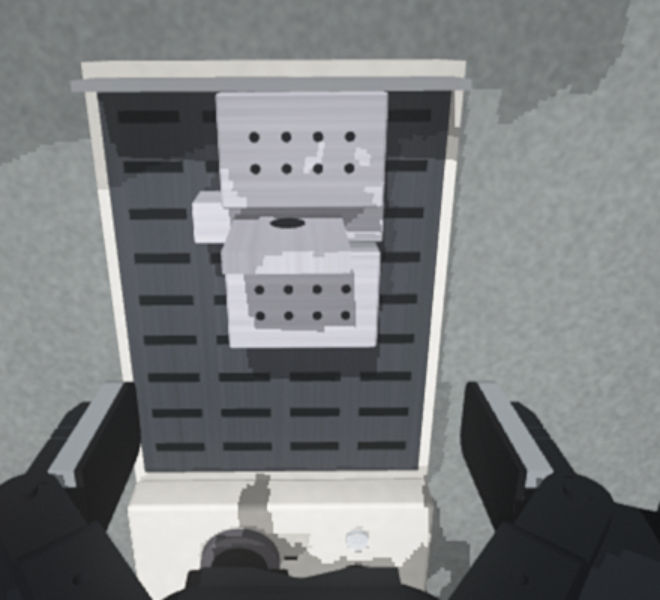

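The row so far is straight and the bar is between the two boxes. Next I'll grip the bar by its plate, with the jaws still along the dryer's x.

```bash
python3 - <<'E'
s=open('h.py').read()
s=s.replace('    for g in goals:\n','    R0=Ro.from_euler("xyz",s["eef_rot"]).as_matrix() if start is None else None\n    y0=yw\n    for g in goals:\n',1)
s=s.replace("out.append([[round(float(v),4) for v in (c*e[0]+q*e[1],q*e[0]-c*e[1],-e[2])]","v3=(Ro.from_euler('z',yw-y0,degrees=True).as_matrix()@R0).T@e if R0 is not None else (c*e[0]+q*e[1],q*e[0]-c*e[1],-e[2]);out.append([[round(float(v),4) for v in v3]")
open('h.py','w').write(s)
E
python3 - <<'E'
from h import *
t=D(6,74.3)
plan([(t[0],t[1],125,3),(t[0],t[1],93,3)],step=16)
E
```

```text
-> (np.float64(540.0032156596767), np.float64(107.0121901697225), 125, 3) 3
[[[-0.001,-0.0083,0.0124],-0.01],[[-0.001,-0.0083,0.0124],-0.01],[[-0.001,-0.0083,0.0124],-0.01]]
-> (np.float64(540.0032156596767), np.float64(107.0121901697225), 93, 3) 2
[[[-0.0,-0.0005,0.016],0.0],[[-0.0,-0.0005,0.016],0.0]]
```

Call:
{"op": "servo_tool", "data": {
  "motion": [
    [[-0.001,-0.0085,0.0125],0],
    [[-0.001,-0.0085,0.0125],0],
    [[-0.001,-0.0085,0.0125],0],
    [[0,0,0],0],
    [[0,0,0],0]
  ]
}}

```text
clock: 16.15
ee_pos: [536.4, 110.1, 116.2]
eef_rot: [3.109, 0.006, 0.051]
contact_force: [-1.2, 1.0, 0.2]
opening: 1.002
```

Run:
```python
from h import *
s=read_state();print(s["clock"],np.round(s["ee_pos"],1),np.degrees(yaw_of(s)),s["eef_rot"])
t=D(6,74.3)
plan([(t[0],t[1],93,3)],step=12)
```

```text
16.15 [536.4 110.1 116.2] 2.9073063541180666 [3.10885758 0.00647562 0.05074207]
-> (np.float64(540.0032156596767), np.float64(107.0121901697225), 93, 3) 2
[[[0.0018,0.0012,0.0116],-0.01],[[0.0018,0.0012,0.0116],-0.01]]
```

Call:
{"op": "servo_tool", "data": {
  "motion": [
    [[0.003,0.003,0.003],0],
    [[0,0,0.008],0],
    [[0,0,0.008],0],
    [[0,0,0.003],0],
    [[0,0,0],0],
    [[0,0,0],0]
  ]
}}

```text
clock: 16.75
ee_pos: [540.3, 105.2, 92.5]
eef_rot: [3.109, 0.006, 0.049]
contact_force: [-0.7, 0.1, 0.1]
opening: 1.001
```

Call:
{"op": "servo_tool", "data": {
  "motion": [
    [[0,-0.0018,0],0],
    [[0,0,0],0],
    [[0,0,0],0]
  ]
}}

```text
clock: 17.05
ee_pos: [540.6, 107.3, 93.1]
eef_rot: [3.109, 0.005, 0.049]
contact_force: [-0.3, 0.4, 0.2]
opening: 1.003
```

Call:
{"op": "servo_tool", "data": {
  "motion": [
    [[0,0,0],0],
    [[0,0,0],0],
    [[0,0,0],0],
    [[0,0,0],0],
    [[0,0,0],0],
    [[0,0,0],0]
  ],
  "fingers": 255,
  "newtons": 40
}}

```text
clock: 17.65
ee_pos: [540.8, 107.4, 93.7]
eef_rot: [3.108, 0.004, 0.049]
contact_force: [0.6, 0.4, 0.3]
opening: 0.511
```

Run:
```python
from h import *
s=read_state();print(s["clock"],np.round(s["ee_pos"],1),toD(*s["ee_pos"][:2]),s["eef_rot"],np.round(s["joint_positions"],2))
x,y,z=s["ee_pos"];plan([(x,y+.5,z+38,np.degrees(yaw_of(s)))],step=6)
```

```text
17.65 [540.8 107.4  93.7] [ 6.7887888  74.64995311] [3.10848843 0.00418094 0.04933158] [ 0.4   0.43 -0.85  1.77  0.39  1.12 -0.53]
-> (np.float64(540.7726083238264), np.float64(107.9029456946894), np.float64(131.67103155640353), np.float64(2.826491217447979)) 7
[[[-0.0,0.0001,-0.0054],-0.0],[[-0.0,0.0001,-0.0054],-0.0],[[-0.0,0.0001,-0.0054],-0.0],[[-0.0,0.0001,-0.0054],-0.0],[[-0.0,0.0001,-0.0054],-0.0],[[-0.0,0.0001,-0.0054],-0.0],[[-0.0,0.0001,-0.0054],-0.0]]
```

Call:
{"op": "servo_tool", "data": {
  "motion": [
    [[0,0.0001,-0.004],0],
    [[0,0.0001,-0.005],0],
    [[0,0.0001,-0.005],0],
    [[0,0.0001,-0.005],0]
  ]
}}

```text
clock: 18.05
ee_pos: [540.1, 107.4, 113.0]
eef_rot: [3.108, 0.006, 0.049]
contact_force: [-0.2, 0.4, -2.1]
opening: 0.509
```

Call:
{"op": "servo_tool", "data": {
  "motion": [
    [[0,0.0001,-0.005],0],
    [[0,0.0001,-0.006],0],
    [[0,0.0001,-0.006],0],
    [[0,0.0001,-0.01],0],
    [[0,0,-0.015],0],
    [[0,0,-0.005],0],
    [[0,0,0],0]
  ]
}}

```text
clock: 18.75
ee_pos: [541.0, 109.0, 166.1]
eef_rot: [3.109, 0.004, 0.049]
contact_force: [0.8, -0.5, -1.4]
opening: 0.506
```

Run:
```python
from h import *
s=read_state();print(s["clock"],np.round(s["ee_pos"],1),toD(*s["ee_pos"][:2]),s["eef_rot"],s["opening"])
w=capture("wrist");save(w,"w9")
t=D(6.8,6);plan([(t[0],t[1],145,3)],step=20)
cv2.imwrite("pics/c9.png",cv2.resize(w["image"][60:460,120:560,::-1],None,fx=1.5,fy=1.5))
```

```text
18.75 [541.  109.  166.1] [ 7.12636396 76.24949487] [3.10860327 0.00368655 0.04944376] 0.5056415892769252
-> (np.float64(544.3766650988734), np.float64(38.847661710979466), 145, 3) 4
[[[0.0,0.0174,0.0058],-0.01],[[-0.0,0.0174,0.0058],-0.01],[[-0.0,0.0174,0.0058],-0.01],[[-0.0,0.0174,0.0058],-0.01]]
```

Call:
{"op": "servo_tool", "data": {
  "motion": [
    [[0,0.0175,0.003],0],
    [[0,0.0175,0.003],0],
    [[0,0.0175,0.006],0],
    [[0,0.0175,0.008],0],
    [[0,0,0],0],
    [[0,0,0],0]
  ]
}}

```text
clock: 19.4
ee_pos: [543.2, 37.0, 145.7]
eef_rot: [3.109, 0.006, 0.051]
contact_force: [0.8, 0.9, -1.8]
opening: 0.507
```

Run:
```python
from h import *
s=read_state();print(s["clock"],np.round(s["ee_pos"],1),toD(*s["ee_pos"][:2]),s["eef_rot"],s["opening"])
t=D(7.5,4.5);plan([(t[0],t[1],97,3)],step=11)
```

```text
19.4 [543.2  37.  145.7] [5.56121203 4.17120159] [3.10931236 0.00646589 0.05130563] 0.5068594486551464
-> (np.float64(545.154209707566), np.float64(37.38635257821766), 97, 3) 5
[[[0.0005,-0.0004,0.0097],-0.0],[[0.0005,-0.0004,0.0097],-0.0],[[0.0005,-0.0004,0.0097],-0.0],[[0.0005,-0.0004,0.0097],-0.0],[[0.0005,-0.0004,0.0097],-0.0]]
```

Call:
{"op": "servo_tool", "data": {
  "motion": [
    [[0.0005,-0.0003,0.01],0],
    [[0.0005,-0.0003,0.01],0],
    [[0.0005,0,0.01],0],
    [[0.0005,0,0.01],0],
    [[0,0,0.004],0],
    [[0,0,0],0],
    [[0,0,0],0]
  ]
}}

```text
clock: 20.1
ee_pos: [544.3, 39.7, 97.0]
eef_rot: [3.111, 0.008, 0.056]
contact_force: [0.8, 0.7, -0.9]
opening: 0.504
```

Call:
{"op": "servo_tool", "data": {
  "motion": [
    [[0,0,0.003],0.03],
    [[0,0,0],0],
    [[0,0,0.001],0],
    [[0,0,0],0]
  ]
}}

```text
clock: 20.5
ee_pos: [545.1, 39.6, 93.9]
eef_rot: [3.111, 0.006, 0.051]
contact_force: [-1.1, 0.4, -0.5]
opening: 0.505
```

Call:
{"op": "servo_tool", "data": {
  "motion": [
    [[0,-0.003,0],0],
    [[0,0,0],0],
    [[0,0,0],0]
  ]
}}

```text
clock: 20.8
ee_pos: [545.1, 42.9, 94.0]
eef_rot: [3.111, 0.005, 0.051]
contact_force: [0.2, -0.2, -1.5]
opening: 0.504
```

Call:
{"op": "servo_tool", "data": {
  "motion": [
    [[0,-0.001,0],0],
    [[0,0,0],0]
  ]
}}

```text
clock: 21.0
ee_pos: [545.0, 44.0, 93.9]
eef_rot: [3.11, 0.005, 0.051]
contact_force: [-0.3, -0.2, -0.4]
opening: 0.505
```

Call:
{"op": "servo_tool", "data": {
  "motion": [
    [[0,-0.0007,0],0],
    [[0,0,0],0]
  ]
}}

```text
clock: 21.2
ee_pos: [545.0, 44.8, 93.9]
eef_rot: [3.111, 0.005, 0.051]
contact_force: [0.0, 0.2, -2.0]
opening: 0.506
```

Call:
{"op": "servo_tool", "data": {
  "motion": [
    [[0,-0.0004,0],0],
    [[0,0,0],0],
    [[0,0,0],0]
  ]
}}

```text
clock: 21.5
ee_pos: [544.9, 45.1, 93.8]
eef_rot: [3.11, 0.005, 0.051]
contact_force: [-0.6, 0.6, -1.8]
opening: 0.503
```

Run:
```python
from h import *
s=read_state();print(s["clock"],np.round(s["ee_pos"],2),toD(*s["ee_pos"][:2]),s["eef_rot"],s["opening"],s["contact_force"])
w=capture("wrist");save(w,"w10")
cv2.imwrite("pics/c10.png",cv2.resize(w["image"][20:480,120:560,::-1],None,fx=1.3,fy=1.3))
```

```text
21.5 [544.9   45.12  93.83] [ 7.65290775 12.23165295] [3.11047396 0.00532655 0.05085312] 0.5033529704067381 [-0.62797815  0.62980024 -1.80086022]
```

View pics/c10.png

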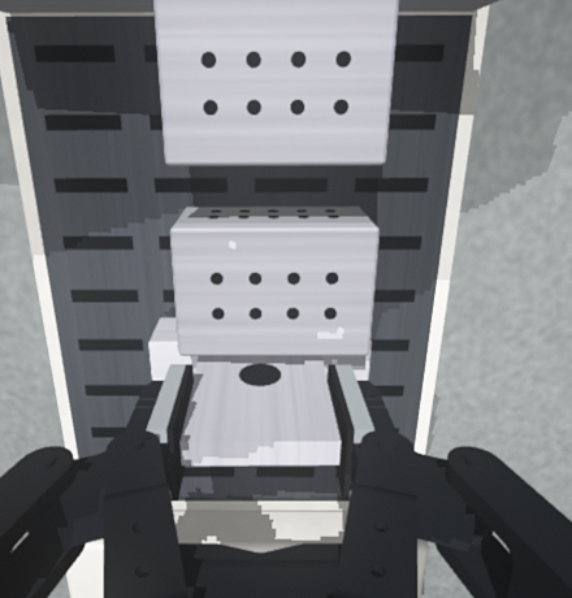

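The crop shows both boxes aligned (midlines within 1 px), the 18 mm gap intact and the bar at box 2's far side. I'll make the last 0.3 mm, release, then fetch the third box.

Call:
{"op": "servo_tool", "data": {
  "motion": [
    [[0,-0.0003,0],0],
    [[0,0,0],0]
  ]
}}

```text
clock: 21.75
ee_pos: [544.9, 45.3, 93.8]
eef_rot: [3.11, 0.005, 0.051]
contact_force: [0.5, -0.1, -2.4]
opening: 0.508
```

Call:
{"op": "servo_tool", "data": {
  "motion": [
    [[0,0,0],0],
    [[0,0,0],0],
    [[0,0,0],0],
    [[0,0.0003,-0.01],0],
    [[0,0.001,-0.03],0],
    [[0,0.001,-0.04],0],
    [[0,0.001,-0.03],0],
    [[0,0,0],0]
  ],
  "fingers": 0
}}

```text
clock: 22.55
ee_pos: [545.3, 46.4, 210.7]
eef_rot: [3.111, 0.005, 0.052]
contact_force: [-0.0, 0.3, -0.3]
opening: 0.998
```

Run:
```python
from h import *
s=read_state();print(s["clock"],np.round(s["ee_pos"],2),s["eef_rot"],s["opening"])
plan([(430,290,215,55)],cap=7.5)
```

```text
22.55 [545.34  46.41 210.71] [3.11147657 0.00495048 0.05225215] 0.9980196806916078
-> (430, 290, 215, 55) 7
[[[-0.0146,-0.0356,-0.0016],-0.93],[[-0.0099,-0.0372,-0.0017],-0.93],[[-0.005,-0.0381,-0.0017],-0.93],[[-0.0,-0.0385,-0.0018],-0.93],[[0.0049,-0.0381,-0.0018],-0.93],[[0.0098,-0.0372,-0.0018],-0.93],[[0.0146,-0.0356,-0.0018],-0.93]]
```

Call:
{"op": "servo_tool", "data": {
  "motion": [
    [[-0.016,-0.035,-0.0016],-0.93],
    [[-0.012,-0.037,-0.0017],-0.93],
    [[-0.008,-0.038,-0.0017],-0.93],
    [[-0.003,-0.0385,-0.0018],-0.93],
    [[0.002,-0.038,-0.0018],-0.93],
    [[0.007,-0.038,-0.0018],-0.93],
    [[0.012,-0.036,-0.0018],-0.93],
    [[0,0,0],0]
  ]
}}

```text
clock: 23.35
ee_pos: [406.8, 288.0, 219.1]
eef_rot: [3.123, 0.025, 0.995]
contact_force: [0.8, -0.2, 0.2]
opening: 0.994
```

Call:
{"op": "servo_tool", "data": {
  "motion": [
    [[0,0,0],0]
  ]
}}

```text
clock: 23.45
ee_pos: [406.5, 288.2, 219.1]
eef_rot: [3.122, 0.025, 0.996]
contact_force: [0.7, 0.0, -0.6]
opening: 0.998
```

```bash
cat > c.py <<'E'
from h import *
s=read_state();print(s["clock"],np.round(s["ee_pos"],2),s["eef_rot"],np.degrees(yaw_of(s)),np.round(s["joint_positions"],2))
w=capture("wrist");save(w,"wc%d"%(s["clock"]*100))
best=None
for r in regions_of("box_c_mid",w):
    l,t,ww,h=r["extent"];c=onz(w,(l+ww/2,t+h/2),17)
    f=fitbox(w,r["pixels"],(64,44,34),0,(c[0],c[1],56));print(round(r["conf"],2),np.round(r["extent"]),*f)
    if best is None and np.hypot(f[0][0]-400,f[0][1]-339)<40: best=f[0]
if best is not None:
    b=best;y=(b[2]+90)%180-90
    plan([(b[0],b[1],75,y),(b[0],b[1],5,y)],step=24)
E
python3 c.py
```

```text
23.45 [406.46 288.21 219.12] [3.12239762 0.02509584 0.99605597] 57.06980310749115 [ 0.33  0.24 -1.18  1.75  0.25  1.33  0.09]
0.65 [487. 148.  65.  58.] [485.2 436.4 113.7] 0.484
0.58 [332. 134.  77.  58.] [396.5 338.6  56.3] 0.08
-> (np.float64(396.5), np.float64(338.6), 75, np.float64(56.30000000000001)) 7
[[[0.0058,-0.0056,0.0203],0.01],[[0.0058,-0.0056,0.0203],0.01],[[0.0058,-0.0056,0.0203],0.01],[[0.0058,-0.0056,0.0203],0.01],[[0.0058,-0.0056,0.0203],0.01],[[0.0058,-0.0056,0.0203],0.01],[[0.0057,-0.0056,0.0203],0.01]]
-> (np.float64(396.5), np.float64(338.6), 5, np.float64(56.30000000000001)) 3
[[[0.0006,-0.0004,0.0233],-0.0],[[0.0006,-0.0004,0.0233],-0.0],[[0.0006,-0.0004,0.0233],-0.0]]
```

Call:
{"op": "servo_tool", "data": {
  "motion": [
    [[0.006,-0.0057,0.02],0],
    [[0.006,-0.0057,0.02],0],
    [[0.006,-0.0057,0.02],0],
    [[0.006,-0.0057,0.02],0],
    [[0.006,-0.0057,0.02],0],
    [[0.006,-0.0057,0.02],0],
    [[0.005,-0.005,0.015],0],
    [[0,0,0],0]
  ]
}}

```text
clock: 24.35
ee_pos: [406.0, 330.3, 76.1]
eef_rot: [3.118, 0.028, 0.966]
contact_force: [0.7, 0.6, 0.0]
opening: 0.998
```

```bash
python3 c.py
```

```text
24.35 [406.01 330.3   76.07] [3.11809901 0.02800417 0.96581829] 55.337311936050995 [ 0.08  0.48 -1.04  1.84  0.49  1.12 -0.18]
0.66 [264. 197. 127.  94.] [396.8 339.6  56.9] 0.052
-> (np.float64(396.8), np.float64(339.6), 75, np.float64(56.900000000000006)) 1
[[[0.0017,-0.0136,0.0026],-0.2]]
-> (np.float64(396.8), np.float64(339.6), 5, np.float64(56.900000000000006)) 3
[[[0.0006,-0.0006,0.0233],-0.0],[[0.0006,-0.0006,0.0233],-0.0],[[0.0006,-0.0006,0.0233],-0.0]]
```

Call:
{"op": "servo_tool", "data": {
  "motion": [
    [[0.001,-0.0065,0],-0.1],
    [[0.001,-0.0065,0.003],-0.1],
    [[0.0005,-0.001,0.015],0],
    [[0.0005,-0.001,0.015],0],
    [[0.0005,-0.001,0.015],0],
    [[0,0,0.012],0],
    [[0,0,0],0],
    [[0,0,0],0]
  ]
}}

```text
clock: 25.25
ee_pos: [396.8, 339.7, 13.6]
eef_rot: [3.116, 0.026, 0.993]
contact_force: [0.1, 0.5, 0.4]
opening: 1.001
```

Run:
```python
from h import *
s=read_state();print(s["clock"],np.round(s["ee_pos"],2),s["eef_rot"],np.degrees(yaw_of(s)))
plan([(396.8,339.6,5,56.9)])
```

```text
25.25 [396.84 339.74  13.6 ] [3.11585432 0.02551485 0.99266539] 56.87553745236276
-> (396.8, 339.6, 5, 56.9) 1
[[[0.0001,-0.0002,0.0086],-0.0]]
```

Call:
{"op": "servo_tool", "data": {
  "motion": [
    [[0,0,0.008],0],
    [[0,0,0],0],
    [[0,0,0],0]
  ]
}}

```text
clock: 25.55
ee_pos: [397.4, 339.8, 5.5]
eef_rot: [3.116, 0.025, 0.992]
contact_force: [0.5, 0.4, -0.4]
opening: 1.003
```

Call:
{"op": "servo_tool", "data": {
  "motion": [
    [[0,0,0],0],
    [[0,0,0],0],
    [[0,0,0],0],
    [[0,0,0],0],
    [[0,0,0],0]
  ],
  "fingers": 255,
  "newtons": 45
}}

```text
clock: 26.05
ee_pos: [397.7, 339.7, 6.3]
eef_rot: [3.115, 0.024, 0.992]
contact_force: [0.5, 0.5, -1.2]
opening: 0.742
```

Call:
{"op": "servo_tool", "data": {
  "motion": [
    [[0,0,-0.03],0],
    [[0,0,-0.045],0],
    [[0,0,-0.045],0],
    [[0,0,-0.035],0],
    [[0,0,-0.01],0]
  ]
}}

```text
clock: 26.55
ee_pos: [394.0, 343.9, 173.6]
eef_rot: [3.118, 0.031, 0.993]
contact_force: [0.5, 0.1, -3.7]
opening: 0.743
```

Run:
```python
from h import *
s=read_state();print(s["clock"],np.round(s["ee_pos"],2),s["eef_rot"],np.degrees(yaw_of(s)),s["opening"])
t=D(12,-30);print(t);plan([(t[0],t[1],170,3)],step=36)
```

```text
26.55 [394.   343.86 173.6 ] [3.1181504  0.03113914 0.9933267 ] 56.913427783741625 0.7430445866836659
[551.4536331    3.16914543]
-> (np.float64(551.4536331043431), np.float64(3.1691454322781105), 170, 3) 11
[[[-0.0181,0.0289,0.0016],0.61],[[-0.0156,0.0303,0.0015],0.61],[[-0.0129,0.0315,0.0015],0.61],[[-0.0102,0.0325,0.0014],0.61],[[-0.0074,0.0333,0.0013],0.61],[[-0.0045,0.0338,0.0013],0.61],[[-0.0016,0.0341,0.0012],0.61],[[0.0013,0.0341,0.0011],0.61]]
[[[0.0042,0.0338,0.001],0.61],[[0.0071,0.0334,0.0009],0.61],[[0.0099,0.0326,0.0008],0.61]]
```

Call:
{"op": "servo_tool", "data": {
  "motion": [
    [[-0.019,0.028,0],0.61],
    [[-0.017,0.03,0.0005],0.61],
    [[-0.0145,0.031,0.0005],0.61],
    [[-0.012,0.032,0.0005],0.61],
    [[-0.009,0.033,0.0005],0.61],
    [[-0.0065,0.0335,0.0005],0.61],
    [[-0.0035,0.034,0.0005],0.61],
    [[-0.0005,0.034,0.0005],0.61]
  ]
}}

```text
clock: 27.35
ee_pos: [493.1, 83.6, 174.6]
eef_rot: [3.105, 0.013, 0.296]
contact_force: [1.1, -0.1, -3.1]
opening: 0.741
```

Call:
{"op": "servo_tool", "data": {
  "motion": [
    [[0.002,0.034,0.0005],0.61],
    [[0.005,0.0335,0.0005],0.61],
    [[0.008,0.033,0.0005],0.61],
    [[0,0,0],0],
    [[0,0,0],0]
  ]
}}

```text
clock: 27.85
ee_pos: [527.2, -23.3, 170.3]
eef_rot: [3.101, 0.012, 0.018]
contact_force: [0.2, 0.4, -2.7]
opening: 0.742
```

Run:
```python
from h import *
s=read_state();print(s["clock"],np.round(s["ee_pos"],2),s["eef_rot"],np.degrees(yaw_of(s)),s["opening"],toD(*s["ee_pos"][:2]),np.round(s["joint_positions"],2))
t=D(12.2,-29);plan([(t[0],t[1],140,3),(t[0],t[1],75,3)],step=20)
```

```text
27.85 [527.21 -23.29 170.26] [3.10091381 0.01171017 0.0181252 ] 1.0384974818851247 0.7421744210936767 [-13.59067808 -55.15155744] [ 0.66  0.27 -0.83  1.76  0.25  1.23 -0.22]
-> (np.float64(551.6010230550511), np.float64(4.178242158281272), 140, 3) 3
[[[0.0084,-0.0094,0.0096],-0.08],[[0.0085,-0.0093,0.0096],-0.08],[[0.0086,-0.0092,0.0096],-0.08]]
-> (np.float64(551.6010230550511), np.float64(4.178242158281272), 75, 3) 4
[[[0.0002,-0.0007,0.0162],0.0],[[0.0002,-0.0007,0.0162],0.0],[[0.0002,-0.0007,0.0162],0.0],[[0.0002,-0.0007,0.0162],0.0]]
```

Call:
{"op": "servo_tool", "data": {
  "motion": [
    [[0.0085,-0.0093,0.0095],-0.08],
    [[0.0085,-0.0093,0.0095],-0.08],
    [[0.0085,-0.009,0.0095],-0.08],
    [[0,0,0],0],
    [[0,0,0],0]
  ]
}}

```text
clock: 28.35
ee_pos: [549.3, 7.1, 136.1]
eef_rot: [3.102, 0.018, 0.059]
contact_force: [1.0, -0.6, -3.3]
opening: 0.74
```

Run:
```python
from h import *
s=read_state();print(s["clock"],np.round(s["ee_pos"],2),s["eef_rot"],np.degrees(yaw_of(s)),s["opening"],toD(*s["ee_pos"][:2]))
t=D(12.2,-27);plan([(t[0],t[1],68,3)],step=14)
```

```text
28.35 [549.26   7.12 136.06] [3.10156505 0.01841587 0.05881758] 3.3699989071300083 0.7402020810638996 [ 10.01702482 -25.9356637 ]
-> (np.float64(551.4963511425652), np.float64(6.17550122779042), 68, 3) 5
[[[0.0007,-0.0003,0.0136],0.01],[[0.0007,-0.0003,0.0136],0.01],[[0.0007,-0.0003,0.0136],0.01],[[0.0007,-0.0003,0.0136],0.01],[[0.0007,-0.0003,0.0136],0.01]]
```

Call:
{"op": "servo_tool", "data": {
  "motion": [
    [[0.0007,0,0.013],0.03],
    [[0.0007,0,0.0135],0.01],
    [[0.0007,0,0.0135],0],
    [[0.0005,0,0.0135],0],
    [[0.0003,0,0.01],0],
    [[0,0,0],0],
    [[0,0,0],0]
  ]
}}

```text
clock: 29.05
ee_pos: [549.7, 2.9, 66.3]
eef_rot: [3.1, 0.02, 0.051]
contact_force: [1.0, 0.3, -3.1]
opening: 0.741
```

Run:
```python
from h import *
s=read_state();print(s["clock"],np.round(s["ee_pos"],2),s["eef_rot"],np.degrees(yaw_of(s)),s["contact_force"],toD(*s["ee_pos"][:2]))
```

```text
29.05 [549.68   2.92  66.32] [3.1003529  0.01991401 0.0514321 ] 2.946842038469446 [ 1.03379454  0.3285104  -3.06233959] [ 10.21957622 -30.15678083]
```

Call:
{"op": "servo_tool", "data": {
  "motion": [
    [[0.002,0,0.003],0],
    [[0,0,0.002],0],
    [[0,0,0.001],0],
    [[0,0,0],0]
  ]
}}

```text
clock: 29.45
ee_pos: [552.8, 2.8, 61.9]
eef_rot: [3.1, 0.018, 0.051]
contact_force: [-0.8, -0.3, -3.2]
opening: 0.74
```

Call:
{"op": "servo_tool", "data": {
  "motion": [
    [[0,-0.004,0.0005],0],
    [[0,-0.002,0],0],
    [[0,0,0],0],
    [[0,0,0],0]
  ]
}}

```text
clock: 29.85
ee_pos: [553.3, 9.2, 61.8]
eef_rot: [3.099, 0.016, 0.051]
contact_force: [-0.8, -0.7, -1.8]
opening: 0.742
```

Run:
```python
from h import *
s=read_state();print(s["clock"],np.round(s["ee_pos"],2),s["eef_rot"],np.degrees(yaw_of(s)),s["contact_force"],toD(*s["ee_pos"][:2]))
w=capture("wrist");save(w,"w11")
cv2.imwrite("pics/c11.png",cv2.resize(w["image"][20:480,120:560,::-1],None,fx=1.3,fy=1.3))
```

```text
29.85 [553.27   9.22  61.82] [3.09901077 0.01575224 0.05129076] 2.9387442658505596 [-0.80977411 -0.7012098  -1.81260516] [ 14.12725219 -24.04923901]
```

View pics/c11.png

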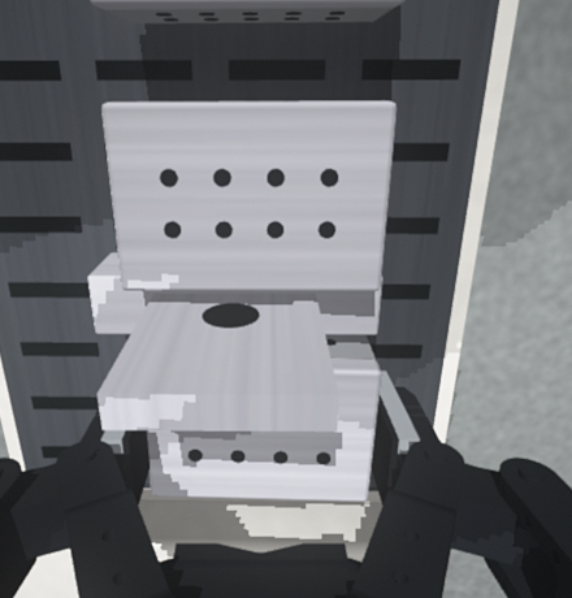

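The crop shows the third box about 2 mm too far to +x and roughly 5 mm short of the bar. I'll fix x and creep in, using the fixed side camera to see whether the bar starts to move.

Call:
{"op": "servo_tool", "data": {
  "motion": [
    [[-0.0018,-0.001,0.0005],0],
    [[0,-0.001,0],0],
    [[0,-0.0005,0],0],
    [[0,0,0],0]
  ]
}}

```text
clock: 30.3
ee_pos: [552.0, 11.2, 61.9]
eef_rot: [3.098, 0.014, 0.051]
contact_force: [0.0, -0.8, -0.3]
opening: 0.737
```

```bash
cat > t.py <<'E'
from h import *
import os
s=read_state();print(s["clock"],np.round(s["ee_pos"],2),np.round(s["eef_rot"],4),np.round(s["contact_force"],1),toD(*s["ee_pos"][:2]).round(2))
b=capture("side");g=cv2.cvtColor(b["image"],cv2.COLOR_RGB2GRAY)
if not os.path.exists("ref.npy"): np.save("ref.npy",g)
r=np.load("ref.npy")
P={"bar":(*D(7.6,15),118),"box2":(*D(12,40),88),"boxa":(*D(12,105),88),"deck":(*D(-60,60),55)}
for n,p in P.items():
    u,v=np.round(proj(b,p)[0]).astype(int);k=8
    T=cv2.resize(r[v-k:v+k,u-k:u+k],None,fx=8,fy=8,interpolation=cv2.INTER_CUBIC);S=cv2.resize(g[v-k-3:v+k+3,u-k-3:u+k+3],None,fx=8,fy=8,interpolation=cv2.INTER_CUBIC)
    _,mx,_,ml=cv2.minMaxLoc(cv2.matchTemplate(S,T,cv2.TM_CCOEFF_NORMED));d=(proj(b,np.array(p)+[0,1,0])-proj(b,p))[0]
    print(n,(u,v),"shift px",(ml[0]-24)/8,(ml[1]-24)/8,round(mx,3),"px per mm y",d.round(2))
E
python3 t.py
```

```text
30.3 [552.04  11.22  61.85] [3.0984 0.014  0.0505] [ 0.  -0.8 -0.3] [ 13.01 -21.99]
bar (np.int64(312), np.int64(248)) shift px 0.0 0.0 0.991 px per mm y [-0.12  0.27]
box2 (np.int64(308), np.int64(264)) shift px 0.0 0.0 0.998 px per mm y [-0.12  0.28]
boxa (np.int64(301), np.int64(283)) shift px 0.0 0.0 0.996 px per mm y [-0.14  0.3 ]
deck (np.int64(336), np.int64(284)) shift px 0.0 0.0 0.997 px per mm y [-0.11  0.29]
```

```bash
cat > t2.py <<'E'
from h import *
s=read_state();print(s["clock"],np.round(s["ee_pos"],2),np.round(s["eef_rot"],4),np.round(s["contact_force"],1),toD(*s["ee_pos"][:2]).round(2))
w=capture("wrist");save(w,"t%d"%(s["clock"]*100));g=cv2.cvtColor(w["image"],cv2.COLOR_RGB2GRAY)
G=cv2.resize(g,None,fx=4,fy=4,interpolation=cv2.INTER_CUBIC)
m=np.zeros_like(G);cs=[D(x,y) for x,y in((-14,60),(38,60),(38,26),(-14,26))]
# box2 top polygon (slightly shrunk)
pl=proj(w,[(*c,89) for c in cs]);cv2.fillConvexPoly(m,np.round(pl*4).astype(np.int32),255)
b=((G<100)&(m>0)).astype(np.uint8)
n,_,st,ce=cv2.connectedComponentsWithStats(b)
H=[toD(*onz(w,((ce[i][0]-1.5)/4,(ce[i][1]-1.5)/4),89)[:2]) for i in range(1,n) if 60<st[i,4]<900 and st[i,2]<40 and st[i,3]<40]
H=np.array(H);print(len(H),"holes mean",H.mean(0).round(2));print(H[np.argsort(H[:,1])].round(1).tolist())
E
python3 t2.py
```

```text
30.35 [552.02  11.21  61.81] [3.0984 0.014  0.0506] [ 0.3 -0.6 -0.5] [ 12.99 -22.  ]
0 holes mean nant2.py:11: RuntimeWarning: Mean of empty slice.
  H=np.array(H);print(len(H),"holes mean",H.mean(0).round(2));print(H[np.argsort(H[:,1])].round(1).tolist())
  ret = ret.dtype.type(ret / rcount)
Traceback (most recent call last):
  File "t2.py", line 11, in <module>
    H=np.array(H);print(len(H),"holes mean",H.mean(0).round(2));print(H[np.argsort(H[:,1])].round(1).tolist())
                                                                                   ~^^^^^
IndexError: too many indices for array: array is 1-dimensional, but 2 were indexed
```

Call:
{"op": "servo_tool", "data": {
  "motion": [
    [[-0.0008,-0.001,0],0],
    [[0,-0.001,0],0],
    [[0,0,0],0]
  ]
}}

```text
clock: 30.7
ee_pos: [551.2, 12.5, 61.8]
eef_rot: [3.098, 0.014, 0.05]
contact_force: [0.1, -1.3, -0.7]
opening: 0.736
```

```bash
python3 t2.py
```

```text
30.7 [551.17  12.54  61.85] [3.0975 0.014  0.05  ] [ 0.1 -1.3 -0.7] [ 12.21 -20.63]
0 holes mean nant2.py:11: RuntimeWarning: Mean of empty slice.
  H=np.array(H);print(len(H),"holes mean",H.mean(0).round(2));print(H[np.argsort(H[:,1])].round(1).tolist())
  ret = ret.dtype.type(ret / rcount)
Traceback (most recent call last):
  File "t2.py", line 11, in <module>
    H=np.array(H);print(len(H),"holes mean",H.mean(0).round(2));print(H[np.argsort(H[:,1])].round(1).tolist())
                                                                                   ~^^^^^
IndexError: too many indices for array: array is 1-dimensional, but 2 were indexed
```

```bash
sed -i 's/60<st\[i,4\]<900 and st\[i,2\]<40 and st\[i,3\]<40/400<st[i,4]<4000 and st[i,2]<80 and st[i,3]<80/' t2.py; python3 t2.py
```

```text
30.75 [551.19  12.53  61.85] [3.0975 0.014  0.05  ] [ 0.7 -1.8  0.8] [ 12.23 -20.64]
8 holes mean [11.94 42.17]
[[29.8, 36.2], [17.9, 36.2], [6.0, 36.2], [-6.0, 36.2], [17.9, 48.1], [29.8, 48.1], [6.0, 48.1], [-6.0, 48.2]]
```

Call:
{"op": "servo_tool", "data": {
  "motion": [
    [[0,-0.001,0],0],
    [[0,0,0],0]
  ]
}}

```text
clock: 31.0
ee_pos: [551.1, 12.9, 61.8]
eef_rot: [3.097, 0.014, 0.05]
contact_force: [0.2, -0.4, -0.5]
opening: 0.737
```

```bash
python3 t2.py
```

```text
31.0 [551.09  12.94  61.83] [3.0968 0.0143 0.0495] [ 0.2 -0.4 -0.5] [ 12.15 -20.22]
8 holes mean [12.06 42.46]
[[29.9, 36.4], [18.0, 36.4], [6.0, 36.5], [-5.9, 36.6], [30.0, 48.3], [18.1, 48.4], [6.1, 48.5], [-5.8, 48.6]]
```

Call:
{"op": "servo_tool", "data": {
  "motion": [
    [[0,-0.0008,0],0],
    [[0,0,0],0]
  ]
}}

```text
clock: 31.25
ee_pos: [551.0, 13.4, 61.8]
eef_rot: [3.096, 0.014, 0.049]
contact_force: [0.2, -2.7, 0.2]
opening: 0.736
```

```bash
python3 t2.py
```

```text
31.25 [551.03  13.35  61.84] [3.0962 0.0145 0.0492] [ 0.2 -2.7  0.2] [ 12.11 -19.81]
8 holes mean [12.2  42.74]
[[30.0, 36.6], [18.1, 36.7], [6.1, 36.9], [-5.8, 37.0], [30.2, 48.5], [18.2, 48.6], [6.3, 48.8], [-5.6, 48.9]]
```

Box 2's hole positions show it has started to move (about 0.5 mm and 0.6°), so there is full contact. I'll release, rise and measure all three boxes.

Call:
{"op": "servo_tool", "data": {
  "motion": [
    [[0,0,0],0],
    [[0,0,0],0],
    [[0,0,0],0],
    [[0,0.0004,-0.01],0],
    [[0,0.0015,-0.03],0],
    [[0,0.002,-0.04],0],
    [[0,0.002,-0.02],0],
    [[0,0,0],0]
  ],
  "fingers": 0
}}

```text
clock: 32.1
ee_pos: [552.0, 15.7, 167.6]
eef_rot: [3.101, 0.015, 0.053]
contact_force: [0.0, 0.1, -0.4]
opening: 1.003
```

```bash
cat > t3.py <<'E'
from h import *
def row(tag="r",ys=(103,42,-20),zh=89):
    s=read_state();print(s["clock"],np.round(s["ee_pos"],2),np.round(s["eef_rot"],4),toD(*s["ee_pos"][:2]).round(2))
    w=capture("wrist");save(w,"%s%d"%(tag,s["clock"]*100));g=cv2.cvtColor(w["image"],cv2.COLOR_RGB2GRAY)
    G=cv2.resize(g,None,fx=4,fy=4,interpolation=cv2.INTER_CUBIC)
    for y0 in ys:
        m=np.zeros_like(G);pl=proj(w,[(*D(x,y),zh) for x,y in((-17,y0+18),(41,y0+18),(41,y0-18),(-17,y0-18))]);cv2.fillConvexPoly(m,np.round(pl*4).astype(np.int32),255)
        for th in(85,100,70):
            b=((G<th)&(m>0)).astype(np.uint8);n,_,st,ce=cv2.connectedComponentsWithStats(b)
            ar=[i for i in range(1,n) if 60<st[i,4]<4000 and st[i,2]<80 and .5<st[i,2]/st[i,3]<2.2]
            H=np.array([toD(*onz(w,((ce[i][0]-1.5)/4,(ce[i][1]-1.5)/4),zh)[:2]) for i in ar]).reshape(-1,2)
            if len(H)==8: break
        if len(H)==8:
            H=H[np.argsort(H[:,1])];a=[np.degrees(np.polyfit(q[:,0],q[:,1],1)[0]) for q in(H[:4],H[4:])]
            print("box",y0,"mean",H.mean(0).round(2),"yaw rel",np.round(a,2))
        else: print("box",y0,len(H),H.round(1).tolist())
if __name__=="__main__": row()
E
python3 t3.py
```

```text
32.1 [551.99  15.75 167.57] [3.101  0.0148 0.0533] [ 13.19 -17.47]
box 103 mean [ 11.7  104.05] yaw rel [0.2  0.16]
box 42 mean [12.09 42.68] yaw rel [-0.74 -0.74]
box -20 mean [ 11.97 -19.54] yaw rel [-0.76 -0.81]
```

All three boxes measure as follows in the dryer frame: A (11.7, 104.05), B (12.1, 42.7) and C (12.0, -19.5). That gives spacings of 61.4 and 62.2 mm against 62 nominal, with yaws within 1°, which is good enough to leave. Now I'll lift the bar out, with the tool yaw matched to the bar's.

Run:
```python
from h import *
t=D(7.7,12.9);print(t)
plan([(t[0],t[1],128,2.25)],step=14)
```

```text
[544.91431358  45.78530786]
-> (np.float64(544.9143135820763), np.float64(45.78530786140467), 128, 2.25) 4
[[[-0.0011,-0.008,0.0093],0.03],[[-0.0011,-0.0079,0.0093],0.03],[[-0.0012,-0.0079,0.0093],0.03],[[-0.0012,-0.0079,0.0093],0.03]]
```

Call:
{"op": "servo_tool", "data": {
  "motion": [
    [[-0.001,-0.008,0.009],0.03],
    [[-0.001,-0.008,0.009],0.03],
    [[-0.001,-0.008,0.009],0.03],
    [[-0.001,-0.006,0.008],0.03],
    [[0,0,0],0],
    [[0,0,0],0]
  ]
}}

```text
clock: 32.75
ee_pos: [541.6, 47.9, 122.1]
eef_rot: [3.102, 0.023, 0.038]
contact_force: [0.5, -0.1, -0.6]
opening: 1.002
```

Run:
```python
from h import *
s=read_state();print(s["clock"],np.round(s["ee_pos"],2),s["eef_rot"],np.degrees(yaw_of(s)),toD(*s["ee_pos"][:2]))
t=D(7.7,12.9)
plan([(t[0],t[1],93,2.25)],step=8)
```

```text
32.75 [541.64  47.92 122.15] [3.10200134 0.02293468 0.0378945 ] 2.171195147276816 [ 4.54443569 15.20306128]
-> (np.float64(544.9143135820763), np.float64(45.78530786140467), 93, 2.25) 4
[[[0.001,0.0003,0.0073],-0.0],[[0.001,0.0003,0.0073],-0.0],[[0.001,0.0003,0.0073],-0.0],[[0.001,0.0003,0.0073],-0.0]]
```

Call:
{"op": "servo_tool", "data": {
  "motion": [
    [[0.0025,0.0015,0.004],0],
    [[0,0,0.008],0],
    [[0,0,0.008],0],
    [[0,0,0.007],0],
    [[0,0,0],0],
    [[0,0,0],0]
  ]
}}

```text
clock: 33.35
ee_pos: [544.3, 43.9, 92.7]
eef_rot: [3.102, 0.023, 0.036]
contact_force: [-0.8, -0.2, -0.5]
opening: 1.003
```

Run:
```python
from h import *
s=read_state();print(s["clock"],np.round(s["ee_pos"],2),s["eef_rot"],np.degrees(yaw_of(s)),toD(*s["ee_pos"][:2]))
t=D(7.7,12.9)
plan([(t[0],t[1],93,2.25)],step=8)
```

```text
33.35 [544.27  43.91  92.74] [3.10177026 0.02276383 0.03597866] 2.0614252056204023 [ 6.95663825 11.06086469]
-> (np.float64(544.9143135820763), np.float64(45.78530786140467), 93, 2.25) 1
[[[0.0007,-0.0018,-0.0004],-0.02]]
```

Call:
{"op": "servo_tool", "data": {
  "motion": [
    [[0.0007,-0.0018,-0.0003],-0.02],
    [[0,0,0],0],
    [[0,0,0],0]
  ]
}}

```text
clock: 33.65
ee_pos: [545.3, 46.0, 93.5]
eef_rot: [3.102, 0.022, 0.039]
contact_force: [0.6, 0.4, -0.4]
opening: 1.001
```

Call:
{"op": "servo_tool", "data": {
  "motion": [
    [[0,0,0],0],
    [[0,0,0],0],
    [[0,0,0],0],
    [[0,0,0],0],
    [[0,0,0],0],
    [[0,0,0],0]
  ],
  "fingers": 255,
  "newtons": 40
}}

```text
clock: 34.25
ee_pos: [545.8, 46.2, 94.3]
eef_rot: [3.102, 0.021, 0.039]
contact_force: [0.4, 0.5, 0.4]
opening: 0.502
```

Run:
```python
from h import *
s=read_state();print(s["clock"],np.round(s["ee_pos"],2),s["eef_rot"],s["opening"],toD(*s["ee_pos"][:2]))
x,y,z=s["ee_pos"];plan([(x,y,z+38,np.degrees(yaw_of(s)))],step=6)
```

```text
34.25 [545.75  46.16  94.33] [3.10158902 0.0206618  0.03920993] 0.5015566391151316 [ 8.55658159 13.22908593]
-> (np.float64(545.7524982327601), np.float64(46.158772809894884), np.float64(132.33052369977494), np.float64(2.2465632304208545)) 7
[[[-0.0001,0.0002,-0.0054],-0.0],[[-0.0001,0.0002,-0.0054],-0.0],[[-0.0001,0.0002,-0.0054],-0.0],[[-0.0001,0.0002,-0.0054],-0.0],[[-0.0001,0.0002,-0.0054],-0.0],[[-0.0001,0.0002,-0.0054],-0.0],[[-0.0001,0.0002,-0.0054],-0.0]]
```

Call:
{"op": "servo_tool", "data": {
  "motion": [
    [[0,0.0002,-0.004],0],
    [[0,0.0002,-0.005],0],
    [[0,0.0002,-0.005],0],
    [[0,0.0002,-0.005],0],
    [[0,0.0002,-0.005],0],
    [[0,0.0002,-0.006],0],
    [[0,0.0002,-0.006],0],
    [[0,0.0002,-0.006],0]
  ]
}}

```text
clock: 35.05
ee_pos: [545.8, 46.1, 138.9]
eef_rot: [3.102, 0.023, 0.039]
contact_force: [0.2, 0.0, -1.1]
opening: 0.509
```

Call:
{"op": "servo_tool", "data": {
  "motion": [
    [[0,0,-0.02],0],
    [[0,0,-0.03],0],
    [[0,0,-0.015],0],
    [[0,0,0],0]
  ]
}}

```text
clock: 35.45
ee_pos: [547.2, 48.9, 207.4]
eef_rot: [3.102, 0.022, 0.039]
contact_force: [0.3, -0.6, -2.4]
opening: 0.504
```

Run:
```python
from t3 import *
row()
s=read_state();print(s["opening"],np.round(s["joint_positions"],2))
plan([(560,-300,150,-60)],cap=7)
```

```text
35.45 [547.18  48.94 207.4 ] [3.1017 0.0224 0.0395] [10.13 15.93]
box 103 mean [ 11.6  104.14] yaw rel [0.16 0.14]
box 42 mean [11.99 42.73] yaw rel [-0.74 -0.79]
box -20 1 [[5.9, -12.7]]
0.5056705889389165 [ 0.53  0.31 -0.86  1.64  0.27  1.34 -0.34]
-> (560, -300, 150, -60) 9
[[[0.0001,0.0385,0.0078],0.86],[[0.0048,0.0382,0.0077],0.86],[[0.0094,0.0374,0.0075],0.86],[[0.0138,0.036,0.0074],0.86],[[0.0181,0.0341,0.0072],0.86],[[0.0221,0.0317,0.007],0.86],[[0.0258,0.0288,0.0068],0.86],[[0.0291,0.0255,0.0066],0.86]]
[[[0.032,0.0219,0.0064],0.86]]
```

The bar is out and the boxes didn't move. Next stop is the pad, with the foot's long side to go along the pad's 120 mm side.

Call:
{"op": "servo_tool", "data": {
  "motion": [
    [[-0.001,0.042,0.003],0.9],
    [[0.002,0.042,0.003],0.9],
    [[0.006,0.0415,0.003],0.9],
    [[0.011,0.041,0.003],0.9],
    [[0.016,0.039,0.003],0.9],
    [[0.021,0.037,0.003],0.9],
    [[0.025,0.034,0.003],0.9],
    [[0.029,0.03,0.003],0.9]
  ]
}}

```text
clock: 36.3
ee_pos: [518.7, -292.4, 184.1]
eef_rot: [3.095, -0.012, -0.989]
contact_force: [0.9, -0.2, -2.1]
opening: 0.504
```

Call:
{"op": "servo_tool", "data": {
  "motion": [
    [[0,0,0],0.95],
    [[0,0,0],0.95],
    [[0,0,0],0.95],
    [[0,0,0],0.95],
    [[0,0,0],0.95],
    [[0,0,0],0]
  ]
}}

```text
clock: 36.9
ee_pos: [510.2, -301.6, 171.5]
eef_rot: [3.097, -0.037, -1.697]
contact_force: [0.2, 0.5, -1.7]
opening: 0.506
```

```bash
cat > pd.py <<'E'
from h import *
s=read_state();print(s["clock"],np.round(s["ee_pos"],2),np.round(s["eef_rot"],3),np.degrees(yaw_of(s)),s["opening"],np.round(s["joint_positions"],2))
w=capture("wrist");save(w,"pad%d"%(s["clock"]*100))
for r in regions_of("pad",w):
    l,t,ww,h=r["extent"];c=onz(w,(l+ww/2,t+h/2),3);print(round(r["conf"],2),np.round(r["extent"]),c[:2].round(),fitbox(w,r["pixels"],(80,120,3),0,(c[0],c[1],-15)))
E
python3 pd.py
```

```text
36.9 [ 510.15 -301.63  171.45] [ 3.097 -0.037 -1.697] -97.21814094680946 0.5059261695983042 [ 0.76  0.35 -0.42  1.59  0.2   1.27 -1.39]
0.97 [142. 357.  62.  17.] [ 365. -144.] (array([ 313.6, -139.5,   73.9]), np.float64(0.907))
0.95 [272.  36. 175. 134.] [ 585. -348.] (array([ 582.5, -345.4,  -15.7]), np.float64(0.025))
0.62 [322. 405.  63.  37.] [ 259. -313.] (array([ 216.1, -307.3,   86.7]), np.float64(0.624))
```

```bash
python3 -c "
from h import *
plan([(582.5,-345.4,110,-105.7)],step=20)"
```

```text
-> (582.5, -345.4, 110, -105.7) 6
[[[0.0054,-0.0133,0.0099],0.18],[[0.0051,-0.0134,0.0099],0.18],[[0.0048,-0.0136,0.0099],0.18],[[0.0044,-0.0137,0.0099],0.18],[[0.0041,-0.0138,0.0098],0.18],[[0.0037,-0.0139,0.0098],0.18]]
```

Call:
{"op": "servo_tool", "data": {
  "motion": [
    [[0.0054,-0.0133,0.009],0.18],
    [[0.005,-0.0134,0.009],0.18],
    [[0.0048,-0.0136,0.009],0.18],
    [[0.0044,-0.0137,0.009],0.18],
    [[0.004,-0.0138,0.009],0.18],
    [[0.0037,-0.014,0.008],0.18],
    [[0,0,0],0],
    [[0,0,0],0]
  ]
}}

```text
clock: 37.8
ee_pos: [584.5, -345.4, 110.5]
eef_rot: [3.098, -0.041, -1.816]
contact_force: [0.3, 0.1, -1.5]
opening: 0.504
```

```bash
python3 -c "
from h import *
s=read_state();print(s['clock'],np.round(s['ee_pos'],1),s['eef_rot'],np.degrees(yaw_of(s)))
plan([(582.5,-345.4,46,-105.7)],step=12)"
```

```text
37.8 [ 584.5 -345.4  110.5] [ 3.0979261  -0.04142843 -1.81628319] -104.06536132301264
-> (582.5, -345.4, 46, -105.7) 6
[[[-0.0004,-0.0001,0.0107],0.03],[[-0.0004,-0.0001,0.0107],0.03],[[-0.0004,-0.0001,0.0107],0.03],[[-0.0004,-0.0001,0.0107],0.03],[[-0.0003,-0.0001,0.0107],0.03],[[-0.0003,-0.0001,0.0107],0.03]]
```

Call:
{"op": "servo_tool", "data": {
  "motion": [
    [[-0.0004,0,0.011],0.03],
    [[-0.0004,0,0.011],0.03],
    [[-0.0004,0,0.011],0.03],
    [[-0.0004,0,0.011],0.03],
    [[-0.0004,0,0.009],0.03],
    [[0,0,0.006],0.03],
    [[0,0,0],0],
    [[0,0,0],0]
  ]
}}

```text
clock: 38.6
ee_pos: [579.9, -344.4, 46.6]
eef_rot: [3.098, -0.043, -1.839]
contact_force: [-0.1, 0.4, -0.6]
opening: 0.509
```

Call:
{"op": "servo_tool", "data": {
  "motion": [
    [[0,0,0.002],0],
    [[0,0,0],0]
  ]
}}

```text
clock: 38.8
ee_pos: [580.2, -344.7, 45.2]
eef_rot: [3.099, -0.043, -1.839]
contact_force: [0.0, 0.2, -0.8]
opening: 0.505
```

Call:
{"op": "servo_tool", "data": {
  "motion": [
    [[0,0,0.001],0],
    [[0,0,0],0]
  ]
}}

```text
clock: 39.0
ee_pos: [580.6, -344.9, 44.8]
eef_rot: [3.1, -0.043, -1.839]
contact_force: [0.8, -1.0, -1.8]
opening: 0.507
```

Call:
{"op": "servo_tool", "data": {
  "motion": [
    [[0,0,0.0015],0],
    [[0,0,0],0]
  ]
}}

```text
clock: 39.2
ee_pos: [581.2, -345.2, 44.3]
eef_rot: [3.102, -0.043, -1.839]
contact_force: [-0.2, -0.2, -1.1]
opening: 0.504
```

Call:
{"op": "servo_tool", "data": {
  "motion": [
    [[0,0,0],0],
    [[0,0,0],0],
    [[0,0,0],0],
    [[0,0,0],0],
    [[0,0,-0.015],0],
    [[0,0,-0.035],0],
    [[0,0,-0.045],0],
    [[0,0,-0.045],0]
  ],
  "fingers": 0
}}

```text
clock: 40.0
ee_pos: [584.9, -339.5, 184.1]
eef_rot: [3.091, -0.041, -1.839]
contact_force: [0.9, -0.4, -0.9]
opening: 1.004
```

Run:
```python
from h import *
s=read_state();print(s["clock"],np.round(s["ee_pos"],2),np.round(s["eef_rot"],3),np.degrees(yaw_of(s)),s["opening"])
w=capture("wrist");save(w,"afterpad")
for m in mark_of("spacer_mid",w)[:2]: print(m["conf"],m["at"],onz(w,m["at"],38))
b=capture("side")
for m in mark_of("spacer_mid",b)[:2]: print(m["conf"],m["at"],onz(b,m["at"],38))
# combined picture for viewing
A=cv2.resize(w["image"],(400,300));B=cv2.resize(b["image"][120:300,260:500],(400,300));cv2.imwrite("pics/cmb.png",np.hstack([A,B])[:,:,::-1])
t=D(-22,-108);plan([(t[0]-3,t[1],200,3)],cap=7.5)
```

```text
40.0 [ 584.94 -339.47  184.08] [ 3.091 -0.041 -1.839] -105.35323165892586 1.0039163949140504
0.68 [321.7, 215.5] [ 579.70354308 -346.10610194   38.        ]
0.76 [341.8, 185.9] [ 567.12240687 -348.58037704   38.        ]
0.36 [302.7, 270.3] [570.04100228  47.79512277  38.        ]
-> (np.float64(518.5824335096372), np.float64(-76.50338079083873), 200, 3) 15
[[[-0.0157,0.0091,-0.0013],-0.9],[[-0.0167,0.007,-0.0014],-0.9],[[-0.0174,0.0049,-0.0016],-0.9],[[-0.0179,0.0026,-0.0017],-0.9],[[-0.0181,0.0003,-0.0018],-0.9],[[-0.018,-0.0019,-0.0019],-0.9],[[-0.0176,-0.0042,-0.002],-0.9],[[-0.0169,-0.0064,-0.0021],-0.9]]
[[[-0.0159,-0.0084,-0.0021],-0.9],[[-0.0147,-0.0104,-0.0022],-0.9],[[-0.0133,-0.0122,-0.0022],-0.9],[[-0.0117,-0.0137,-0.0022],-0.9],[[-0.0098,-0.0151,-0.0022],-0.9],[[-0.0078,-0.0162,-0.0022],-0.9],[[-0.0057,-0.0171,-0.0021],-0.9]]
```

The bar stands on the pad at about (580, -346). On to the switch, gripping the bar grip along its length with the jaws along the dryer's x.

Call:
{"op": "servo_tool", "data": {
  "motion": [
    [[-0.0155,0.01,-0.0013],-0.95],
    [[-0.0165,0.008,-0.0014],-0.95],
    [[-0.0172,0.006,-0.0016],-0.95],
    [[-0.0178,0.004,-0.0017],-0.95],
    [[-0.018,0.0015,-0.0018],-0.95],
    [[-0.018,-0.001,-0.0019],-0.95],
    [[-0.0177,-0.0035,-0.002],-0.95],
    [[-0.017,-0.006,-0.0021],-0.95]
  ]
}}

```text
clock: 41.0
ee_pos: [530.2, -199.2, 189.2]
eef_rot: [3.076, 0.037, -0.744]
contact_force: [0.0, 0.7, 0.1]
opening: 1.001
```

Call:
{"op": "servo_tool", "data": {
  "motion": [
    [[-0.016,-0.008,-0.002],-0.95],
    [[-0.015,-0.01,-0.002],-0.95],
    [[-0.0135,-0.012,-0.002],-0.95],
    [[-0.012,-0.0135,-0.002],-0.95],
    [[-0.01,-0.015,-0.002],-0.95],
    [[-0.008,-0.016,-0.002],-0.8],
    [[0,0,0],0],
    [[0,0,0],0]
  ]
}}

```text
clock: 41.8
ee_pos: [482.4, -92.8, 196.3]
eef_rot: [3.127, 0.087, 0.07]
contact_force: [0.1, -1.3, -0.2]
opening: 0.996
```

```bash
cat > sw.py <<'E'
from h import *
s=read_state();print(s["clock"],np.round(s["ee_pos"],2),np.round(s["eef_rot"],3),np.degrees(yaw_of(s)),s["opening"],np.round(s["joint_positions"],2))
w=capture("wrist");save(w,"sw%d"%(s["clock"]*100))
print("exp px",proj(w,[(*D(-22,-110),100)]).round())
for m in mark_of("switch_grip",w)[:3]: print(round(m["conf"],2),m["at"],onz(w,m["at"],100).round(1),toD(*onz(w,m["at"],100)[:2]).round(1))
for r in regions_of("switch_grip",w)[:2]: print("reg",r["conf"],np.round(r["extent"]),r["pixels"].sum())
t=D(-22,-109);plan([(t[0],t[1],130,3)],step=18)
E
python3 sw.py
```

```text
41.8 [482.37 -92.79 196.25] [3.127 0.087 0.07 ] 4.018167289433577 0.9955154987435403 [ 0.81  0.21 -0.81  1.76  0.17  1.33  0.02]
exp px [[395. 225.]]
0.67 [394.7, 232.7] [522.  -83.9 100. ] [ -21.9 -115.5]
reg 0.63 [353. 202.  86.  45.] 2717
reg 0.46 [583. 238.  55.  53.] 779
-> (np.float64(521.6347694658801), np.float64(-77.50201032559332), 130, 3) 5
[[[0.0091,-0.0027,0.0125],0.03],[[0.0091,-0.0028,0.0125],0.03],[[0.0091,-0.0028,0.0125],0.03],[[0.0091,-0.0028,0.0125],0.03],[[0.009,-0.0028,0.0125],0.03]]
```

```bash
python3 -c "
from h import *
t=D(-22,-113.5);print(t);plan([(t[0],t[1],128,3)],step=15)"
```

```text
[521.87028127 -81.99584323]
-> (np.float64(521.8702812689735), np.float64(-81.9958432319889), 128, 3) 6
[[[0.0076,-0.0015,0.0108],0.02],[[0.0076,-0.0015,0.0108],0.02],[[0.0076,-0.0016,0.0108],0.02],[[0.0076,-0.0016,0.0108],0.02],[[0.0076,-0.0016,0.0108],0.02],[[0.0076,-0.0016,0.0108],0.02]]
```

Call:
{"op": "servo_tool", "data": {
  "motion": [
    [[0.0078,-0.0015,0.0105],0.02],
    [[0.0078,-0.0015,0.0105],0.02],
    [[0.0078,-0.0015,0.0105],0.02],
    [[0.0078,-0.0015,0.0105],0.02],
    [[0.0078,-0.0015,0.0105],0.02],
    [[0.0078,-0.0015,0.01],0.02],
    [[0,0,0],0],
    [[0,0,0],0]
  ]
}}

```text
clock: 42.75
ee_pos: [526.7, -82.1, 119.3]
eef_rot: [3.129, 0.091, 0.047]
contact_force: [-0.2, -0.7, -0.1]
opening: 1.0
```

```bash
sed -i 's/^t=D.*/t=D(-22,-113.5);plan([(t[0],t[1],90,3)],step=12)/' sw.py; python3 sw.py
```

```text
42.75 [526.7  -82.15 119.28] [3.129 0.091 0.047] 2.6757597294207365 0.9998713136563154 [ 0.7   0.39 -0.78  1.73  0.3   1.23 -0.12]
exp px [[314. 287.]]
0.88 [314.4, 292.8] [522.1 -81.3 100. ] [ -21.7 -112.8]
reg 0.89 [254. 250. 117.  69.] 5805
-> (np.float64(521.8702812689735), np.float64(-81.9958432319889), 90, 3) 3
[[[-0.0007,-0.0004,0.0102],-0.01],[[-0.0007,-0.0004,0.0102],-0.01],[[-0.0007,-0.0004,0.0102],-0.01]]
```

Call:
{"op": "servo_tool", "data": {
  "motion": [
    [[-0.002,-0.0004,0.006],0],
    [[-0.001,-0.0004,0.01],0],
    [[-0.0005,-0.0004,0.009],0],
    [[0,0,0.004],0],
    [[0,0,0],0],
    [[0,0,0],0]
  ]
}}

```text
clock: 43.5
ee_pos: [519.7, -82.8, 89.8]
eef_rot: [3.126, 0.089, 0.045]
contact_force: [-0.2, 0.4, -0.9]
opening: 1.0
```

Close on the grip with a small adjustment, then turn.

Call:
{"op": "servo_tool", "data": {
  "motion": [
    [[0.0015,-0.0012,0],0],
    [[0,0,0],0],
    [[0,0,0],0],
    [[0,0,0],0],
    [[0,0,0],0],
    [[0,0,0],0],
    [[0,0,0],0]
  ],
  "fingers": 255,
  "newtons": 30
}}

```text
clock: 44.2
ee_pos: [521.6, -81.5, 90.6]
eef_rot: [3.126, 0.089, 0.045]
contact_force: [-0.5, -0.3, -0.6]
opening: 0.603
```

Call:
{"op": "servo_tool", "data": {
  "motion": [
    [[0,0,0],0.6],
    [[0,0,0],0.7],
    [[0,0,0],0.7],
    [[0,0,0],0.7]
  ]
}}

```text
clock: 44.6
ee_pos: [521.7, -81.4, 90.6]
eef_rot: [3.094, 0.076, -0.345]
contact_force: [0.4, -0.1, -0.9]
opening: 0.607
```

Call:
{"op": "servo_tool", "data": {
  "motion": [
    [[0,0,0],0.7],
    [[0,0,0],0.7],
    [[0,0,0],0.7],
    [[0,0,0],0.7]
  ]
}}

```text
clock: 45.0
ee_pos: [521.9, -81.4, 90.7]
eef_rot: [3.068, 0.051, -0.753]
contact_force: [1.5, -2.4, -0.9]
opening: 0.6
```

Call:
{"op": "servo_tool", "data": {
  "motion": [
    [[0,0,0],0.6],
    [[0,0,0],0.5],
    [[0,0,0],0]
  ]
}}

```text
clock: 45.3
ee_pos: [521.9, -81.5, 90.7]
eef_rot: [3.061, 0.039, -0.916]
contact_force: [-0.2, -0.9, -0.0]
opening: 0.6
```

Call:
{"op": "servo_tool", "data": {
  "motion": [
    [[0,0,0],0.5],
    [[0,0,0],0.4],
    [[0,0,0],0]
  ]
}}

```text
clock: 45.6
ee_pos: [522.1, -81.6, 90.7]
eef_rot: [3.057, 0.028, -1.037]
contact_force: [-0.4, -1.4, 0.4]
opening: 0.601
```

```bash
python3 -c "
from h import *
s=read_state();print(np.round(s['ee_pos'],1),np.degrees(yaw_of(s)),s['moment'],s['contact_force'])"
```

```text
[522.1 -81.6  90.7] -59.43619361881824 [ 0.00704894 -0.01386756  0.59357518] [-0.38072145 -1.43959578  0.42110146]
```

Call:
{"op": "servo_tool", "data": {
  "motion": [
    [[0,0,0],0],
    [[0,0,0],0],
    [[0,0,0],0],
    [[0,0,-0.01],0],
    [[0,0,-0.03],0],
    [[0,0,-0.04],0],
    [[0,0,-0.04],0],
    [[0,0,-0.03],0]
  ],
  "fingers": 0
}}

```text
clock: 46.4
ee_pos: [533.3, -78.1, 244.2]
eef_rot: [3.053, 0.035, -1.028]
contact_force: [0.2, 0.4, -0.4]
opening: 1.001
```

Call:
{"op": "servo_tool", "data": {
  "motion": [
    [[0.02,0.02,-0.03],-0.7],
    [[0.02,0.02,-0.03],-0.7],
    [[0.02,0.02,-0.03],-0.7],
    [[0.02,0.01,-0.02],-0.7],
    [[0.01,0.01,0],-0.7],
    [[0,0,0],-0.7],
    [[0,0,0],-0.7],
    [[0,0,0],0]
  ]
}}

```text
clock: 47.2
ee_pos: [543.5, -197.4, 374.1]
eef_rot: [3.099, 0.069, -0.311]
contact_force: [-0.4, 0.7, 0.2]
opening: 0.998
```

Run:
```python
from t3 import *
row("fin",ys=(103,42,-20))
w=capture("wrist");b=capture("side")
for m in mark_of("switch_grip",w)[:1]: print(m["at"],m["conf"])
for m in mark_of("spacer_mid",b)[:2]: print(m["conf"],onz(b,m["at"],38))
A=cv2.resize(w["image"],(533,400));B=cv2.resize(b["image"][150:310,260:430],(425,400))
cv2.imwrite("pics/fin.png",cv2.resize(np.hstack([A,B])[:,:,::-1],(800,334)))
```

```text
47.2 [ 543.46 -197.38  374.15] [ 3.0995  0.069  -0.3113] [  -6.48 -229.85]
box 103 0 []
box 42 0 []
box -20 0 []
[279.8, 76.5] 0.97
0.8 [ 569.83355115 -324.57162427   38.        ]
0.19 [ 539.44927266 -156.18056504   38.        ]
```

View pics/fin.png

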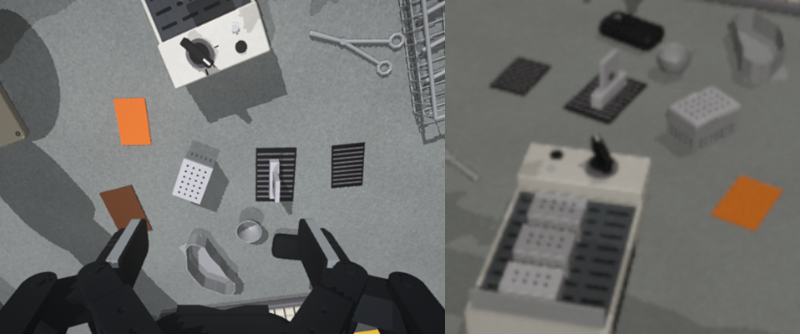

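The final view shows the switch turned, the bar standing on the larger dark pad, and the three boxes in a row. I'll do one last numeric check of the row before handing in.

Call:
{"op": "servo_tool", "data": {
  "motion": [
    [[-0.008,-0.038,0.018],-0.45],
    [[-0.008,-0.038,0.018],-0.45],
    [[-0.008,-0.038,0.018],-0.45],
    [[-0.004,-0.038,0.018],-0.45],
    [[0,-0.038,0.018],-0.45],
    [[0,-0.03,0.01],-0.4],
    [[0,0,0],0],
    [[0,0,0],0]
  ]
}}

```text
clock: 48.25
ee_pos: [542.1, 31.4, 264.8]
eef_rot: [3.125, 0.08, 0.06]
contact_force: [0.6, -0.2, -0.1]
opening: 0.998
```

Run:
```python
from t3 import *
row("fin",ys=(103,42,-20))
w=capture("wrist")
for r in regions_of("switch_grip",w)[:2]:
    c=max(cv2.findContours(r["pixels"].astype(np.uint8),0,2)[0],key=cv2.contourArea).reshape(-1,2)
    print("switch",r["conf"],cv2.minAreaRect(np.array([toD(*onz(w,q,112)[:2]) for q in c],np.float32)))
```

```text
48.25 [542.09  31.41 264.78] [3.1252 0.08   0.0601] [ 4.13 -1.31]
box 103 mean [ 11.47 104.38] yaw rel [0.18 0.19]
box 42 mean [11.89 42.95] yaw rel [-0.74 -0.77]
box -20 mean [ 11.81 -19.28] yaw rel [-0.74 -0.72]
switch 0.75 ((-15.903061866760254, -104.74327087402344), (30.470478057861328, 59.7059211730957), 30.18363380432129)
```

```bash
python3 -c "
from bench import *
print(finish_job())"
```

```text
the job is handed in; nothing more can be done
None
```

The job is handed in at about 48 s of the 72 s allowed. Both boxes were set with the bar, the bar stands on its pad, and the switch is on. No verdict was reported.

**Row:** In the last picture the box centres are 61.4 and 62.2 mm apart (62 ideal), so the gaps are about 17.4 and 18.2 mm rather than exactly equal. The centres are within 0.4 mm of a straight line. Boxes B and C sit about 0.9° off box A.

**Cause of the difference:** When I slid box C up to the bar, it pushed the bar and box B about 0.5 mm before I saw the contact. I left this uncorrected.

**Bar:** It stands on the larger dark pad, seen upright in the final wrist and side pictures. The side camera's position for it was 10–20 mm off the wrist camera's and the placing position. I trusted the wrist reading and the pictures.

**Switch:** It was turned clockwise to its end stop. The final picture measures the grip at about 60° from the off direction.

The final pictures show the nearby bystanders in place; I did not measure their positions.

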